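# Turn the half-baked oatcake over onto the griddle

### The arm

A 6-joint arm with a two-finger parallel gripper is mounted at the origin on a cart in front of the work surface, level with it; the furniture and walls round the work are solid. World frame = base frame: x ahead of the robot, y to its left, z up, the work surface at z = 0. Lengths are in m, angles in rad, forces in N, time in s.
With the tool pointing down it reaches from about 0.4 to 0.825 m from the base axis. Payload 7 kg.
Tool frame: the origin (TCP) lies on the centre line of the jaws, within the pads' length; the fingertips stand 22 mm ahead of it and the grasp point (between the pads) lies 3 mm ahead of it (arm.tcp_to_tips is the distance from the TCP to the fingertips, in m); z points along the fingers, y is the line along which they close (so a half turn about z gives the same grasp; the last joint's range is limited). The gripper opens to 88 mm and grips with 3 to 60 N. Pads are 19 mm wide; open, the fingers measure 130 mm over their backs; the gripper's body (78 mm by 193 mm) begins 47 mm behind the grasp point.
Start: joints at [1.594, 0.359, 0.012, 0, -1.224, -0.288], TCP at [0.177, 0.651, 0.226] pointing down, gripper open.
Joint ranges: [-3.07, 3.07], [-1.43, 2.12], [-1.02, 1.25], [-3.03, 1.67], [-3.05, -0], [-3.03, 3.03]. Speed limits (rad/s): [2.39, 2.39, 3.01, 3.14, 3.14, 3.14].

### API

Orientations are given as [roll, pitch, yaw] about the fixed x, y, z axes, in that order (R = Rz(yaw) Ry(pitch) Rx(roll)).
In Python, from station import arm gives the robot as it stands.
- The arm moves only by the tool jog_arm, never from a script. Its argument "targets" is a list of rows, each an object of numbers: "dx", "dy", "dz": the shift along the tool's x, y, z in mm; "rx", "ry", "rz": the turn, a rotation vector about the tool's x, y, z in rad; "gripper": the closure, from 0 (fully open) to 1 (shut). In form: [{"dx": .., "dy": .., "dz": .., "rx": .., "ry": .., "rz": .., "gripper": ..}, ...]. A call has exactly 8 rows; each row is the pose to reach, as a shift and turn from the pose commanded when the call began, along the tool's axes at that moment; what a row does not reach only later rows make up. A row lasts 1/12 s, in which the tool goes at most 41.7 mm and 7.16 degrees, less where a joint would pass 70% of its speed; a pose out of reach is approached as far as the arm can. A call with a gripper value outside its range is refused whole. The fingers move at their own pace and stop on an object; "force" is the grip in N (left out, the last holds). Time passes only in rows, so rows that repeat a pose let the fingers close, or fill a call up. It gives the time, the measured TCP pose, the force, the opening and the grip force at its end, in the units of the state.
- arm.get_state(): the state, without advancing time (a new reading comes with each control period).
- arm.grab_frame(name): name is "scene" or "top" or "wrist"; returns a dict with "frame" (480x640x3 uint8, red, green, blue), "z_map" (480x640 float32, m along the optical axis (not along the pixel's ray), 0 where there is no reading), "fx", "fy", "cx", "cy" (pixels), "distortion" ([k1, k2, p1, p2, k3] as OpenCV has them; the pictures are not rectified), "view" (4x4, takes a point from world to camera coordinates). Camera axes: x right, y down, z forward; pixel columns grow to the right and rows downward; lengths in m; the calibration is good to about 2 mm. A picture is of the moment at which its call begins.
- arm.job_done(): hands the job in; it is judged then, once.
The state is a dict: "t": time; "q": joint angles; "qd": joint speeds; "joint_efforts": joint torques, N m; "eef_pos": TCP position; "ee_rot": TCP orientation; "force": force on the tool from outside, world axes, zero at the start; "moment": the same for the moment, N m; "width": finger opening in m; "gripper_force": force on a finger pad.
Only numpy, scipy, OpenCV 4.12 (cv2) and the standard library are available. Lean on these libraries where they do the work, as an engineer would, in place of code of your own. Each camera call takes 0.05 s, during which the arm holds its last target. There are 200 camera calls.

### The job

Turn the rotary stand until the oatcake with the pale top is at the place nearest you, and leave the stand clicked in there. Then pick up the turner by its handle, lift the pale oatcake off the stand with the blade, and flip it over low above the griddle so that it lies flat inside the rim with its pale side down. Put the turner back flat in the middle of its blue rest; never touch the pale oatcake with the gripper or arm, keep the brown oatcake on its place, and leave the honey jar alone.

Things in the scene. Friction and masses are not known exactly. Their poses are not given: they have to be found in the camera images.
- oatcake_pale_center (a point): Centre of the half-baked oatcake, a rigid square slab 84 x 84 x 12 mm, about 70 g, pale cream on top and dark brown underneath at the start. z points out of the pale face (up at the start). It starts on the left or the right place of the stand, lying on two slats.
- oatcake_brown_center (a point): Centre of the other oatcake, same size, dark brown on both faces, on the opposite place of the stand.
- deck (a joint): Turning angle of the stand's round wooden deck (290 mm across), rad, positive anticlockwise from above, 0 at the start. Sprung detents at -1.571, 0 and +1.571 (the divides lie at +-0.785; about 5 N at a post moves it; pushed fast or let snap, the oatcakes slide); stops at +-1.72. +1.571 brings the left place to the near place, -1.571 the right one.
- stand: Fixed foot of the rotary stand; origin on the turning axis at worktop height, x points from the near place to the far side (also the run of the slats at the near place). Deck top 38 mm up. Three places centred 95 mm from the axis: left (+y), near (-x, empty at first), right (-y), each with two radial slats 84 long, 6 wide, 18 mm high, 32 mm either side of its centre line (58 mm free between them).
- near_place (a point): Fixed point at the near place, middle of the place at the height of the slat tops (56 mm above the worktop, 18 mm above the deck); an oatcake lying there has its centre 6 mm above it. Same axes as the stand. A knob 32 mm across, 26 mm high, stands on the deck's axis, 95 mm farther.
- post_left (a point): Top centre of the upright brass post on the deck between the left and near places: 16 mm thick, 60 mm high above the deck, 125 mm from the axis. It turns with the deck. Push it or hold it to turn the deck.
- post_right (a point): Top centre of the like post between the near and right places.
- turner_grip (a point): Middle of the turner's black handle: a straight eight-sided bar 98 mm long, 24 mm across flats (flats at every 45 degrees, one of them on top), parallel to the blade. x points along the handle to the blade, z up when the turner stands on its blade. The turner weighs 160 g and stands by itself on its blade.
- turner_blade (a point): Centre of the upper face of the turner's flat steel blade: 90 mm long (x), 44 mm wide (y), 3 mm thick. It lies 119 mm ahead of turner_grip and 67 mm below it; a wire neck rises from the blade's rear end, from 43 mm behind this point.
- rest_center (a point): Middle of the top of the blue turner rest, a flat fixed pad 130 x 100 x 6 mm; x points the way the turner lies on it. The blade rests on the pad, the handle stands out towards the robot.
- griddle_center (a point): Middle of the cooking face of the fixed black griddle on the hob; x away from the robot, z up. The flat face inside the rim measures 220 mm (x) by 260 mm (y); the rim stands 12 mm above it.
- honey_jar: Honey jar, 71 mm across, 110 mm high, standing loose on the hob between stand and griddle, origin at the foot; leave it alone.

How it is judged:
On the way, in this order (a step that is already met when the one before it is completed fails the run):
1. the pale oatcake has been brought to the near place and the deck is at rest in its detent (horizontal distance between oatcake_pale_center and near_place below 0.025 m and (value of joint deck above 1.45 rad or value of joint deck below -1.45 rad) and value of joint deck between -1.67 and 1.67 rad and height (world z) of oatcake_pale_center below 0.066 m and velocity of joint deck between -0.3 and 0.3 rad/s), for 0.2 s.
2. the pale oatcake lies on the turner's blade, lifted clear of the slats, still pale side up (height (world z) of oatcake_pale_center above 0.07 m and angle between oatcake_pale_center's own z axis and vertical below 0.35 rad and distance between oatcake_pale_center and turner_blade below 0.05 m), for 0.2 s.
3. the pale oatcake lies turned over on the griddle (angle between oatcake_pale_center's own z axis and vertical above 3 rad and z of oatcake_pale_center in the frame of griddle_center between 0 and 0.012 m and x of oatcake_pale_center in the frame of griddle_center between -0.075 and 0.075 m and y of oatcake_pale_center in the frame of griddle_center between -0.095 and 0.095 m), for 0.2 s.
At the end, for the whole second after the job is handed in: The pale oatcake lies flat inside the griddle's rim, pale side down; the turner stands on its blade on the blue rest, blade centre within 45 mm of its middle; the deck is still within 7 degrees of its detent; the brown oatcake is on its place and the honey jar where it was (20 mm) (all of step 3 and horizontal distance between turner_blade and rest_center below 0.045 m and angle between turner_blade's own z axis and vertical below 0.12 rad and z of turner_blade in the frame of rest_center between 0 and 0.01 m and (value of joint deck above 1.45 rad or value of joint deck below -1.45 rad) and value of joint deck between -1.69 and 1.69 rad); the robot touches nothing.
It fails at once if the gripper touches the pale oatcake (contact force between the fingers and oatcake_pale above 0.5 N).
It fails at once if the arm touches the pale oatcake (contact force between the arm and oatcake_pale above 0.5 N).
It fails at once if the oatcake is tipped over high in the air (its centre more than 0.15 m above the griddle) (angle between oatcake_pale_center's own z axis and vertical above 0.9 rad and z of oatcake_pale_center in the frame of griddle_center above 0.15 m).
It fails at once if the brown oatcake is knocked off its place on the stand (height (world z) of oatcake_brown_center below 0.049 m or height (world z) of oatcake_brown_center above 0.074 m or horizontal distance between oatcake_brown_center and stand above 0.125 m or horizontal distance between oatcake_brown_center and stand below 0.065 m).
It fails at once if the honey jar is moved or tipped (distance of honey_jar from where it was at the start of the episode above 0.02 m or angle between honey_jar's own z axis and vertical above 0.3 rad).
It also fails if it takes over 72 s, if anything falls off the work surface, if the arm or the gripper's body presses on something with over 40 N, if the wrist force passes 120 N, or if a joint passes its speed limit or range.

## Working session

There is one attempt and no reset: what is moved stays moved. The work goes in short steps, Python scripts to look and compute and a tool call to move; the robot and the scene stay as the last step left them, time stands still between calls to the robot, and variables do not carry over. Pictures are saved under pics/ and viewed, at most 10 in all, crops included, and the job is handed in when it is done.

Besides the shell and the picture viewer there is one more tool, called in YAML: its name, and indented under it one key for each argument. jog_arm: Moves the arm, as the interface text tells. Its arguments: {"type":"object","properties":{"targets":{"type":"array","items":{"type":"object","properties":{"dx":{"type":"number"},"dy":{"type":"number"},"dz":{"type":"number"},"rx":{"type":"number"},"ry":{"type":"number"},"rz":{"type":"number"},"gripper":{"type":"number"}}}},"force":{"type":"number"}},"required":["targets"]}

```bash
ls; mkdir -p pics
cat > h.py <<'E'
import numpy as np, cv2
from station import arm
def grab(name,fn=None):
    f=arm.grab_frame(name)
    if fn: cv2.imwrite('pics/'+fn,cv2.cvtColor(f['frame'],cv2.COLOR_RGB2BGR))
    return f
def cloud(f):
    K=np.array([[f['fx'],0,f['cx']],[0,f['fy'],f['cy']],[0,0,1.]])
    v,u=np.mgrid[0:480,0:640]
    p=cv2.undistortPoints(np.stack([u,v],-1).reshape(-1,1,2).astype(np.float64),K,np.array(f['distortion'],float)).reshape(480,640,2)
    z=f['z_map'].astype(float)
    c=np.dstack([p[...,0]*z,p[...,1]*z,z,np.ones_like(z)])
    w=c@np.linalg.inv(np.array(f['view'])).T
    w=w[...,:3]; w[z==0]=np.nan
    return w
E
python3 - <<'E'
from h import *
f=grab('top','top0.png');g=grab('scene','scene0.png')
np.savez('top0.npz',w=cloud(f),im=f['frame']);np.savez('scene0.npz',w=cloud(g),im=g['frame'])
s=arm.get_state();print(s['t'],s['eef_pos'],s['ee_rot'],s['width'],arm.tcp_to_tips)
E
```

```text
pics
0.1 [0.17654902 0.65103891 0.22481696] [ 3.14008109e+00 -1.57150813e-04 -2.64823595e-01] 0.08754706496982462 0.022
```

View pics/top0.png

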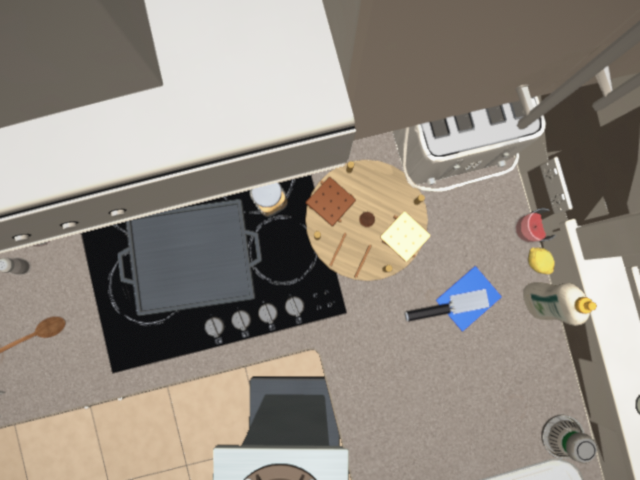

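View pics/scene0.png

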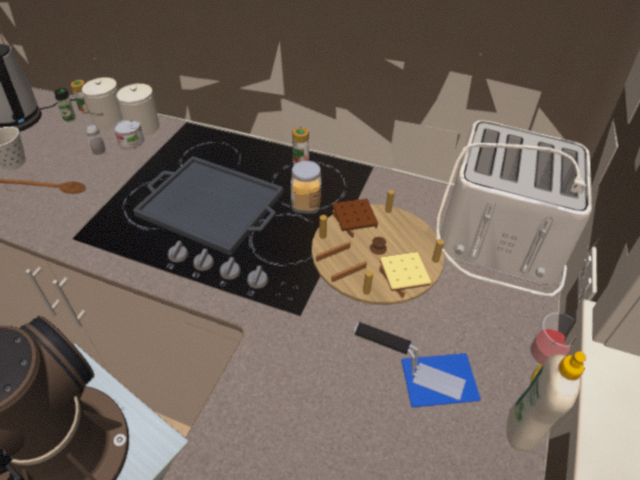

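Run:
```python
from h import *
d=np.load('top0.npz');w=d['w'];im=d['im']
P=dict(pale=(405,237),brown=(331,201),knob=(367,219),postA=(388,268),postB=(317,237),postC=(349,167),postD=(418,201),handle_end=(410,315),handle_f=(448,309),blade1=(455,303),blade2=(488,297),jar=(267,195),gr1=(135,220),gr2=(240,205),gr3=(250,293),gr4=(140,307),grc=(192,255),rest1=(475,268),rest2=(500,297),rest3=(465,330),rest4=(438,298),base=(280,470),black=(290,420),wt=(370,380))
for k,(u,v) in P.items(): print(k,np.round(np.nanmedian(w[v-1:v+2,u-1:u+2].reshape(-1,3),0),4))
def seg(n,m):
    m=m.astype(np.uint8);q=w[m>0];q=q[~np.isnan(q[:,0])]
    r=cv2.minAreaRect(q[:,:2].astype(np.float32)*1000);print(n,len(q),np.round(r[0],1),np.round(r[1],1),round(r[2],1),'z',np.round(np.median(q[:,2]),4))
    return q
I=im.astype(int);r,g,b=I[...,0],I[...,1],I[...,2]
v,u=np.mgrid[0:480,0:640]
seg('blue',(b>150)&(r<90)&(u>420)&(v>250)&(v<340))
seg('pale',(r>220)&(g>210)&(b<200)&(b>120)&(u>375)&(u<435)&(v>205)&(v<265)&(w[...,2]<.09))
seg('handle',(r<60)&(u>400)&(u<455)&(v>295)&(v<325)&(w[...,2]>.06))
seg('blade',(w[...,2]<.016)&(w[...,2]>.004)&(u>450)&(u<492)&(v>285)&(v<318)&(r>150))
seg('jar',(w[...,2]>.095)&(u>245)&(u<290)&(v>175)&(v<215))
for z0 in (.085,):
    m=((w[...,2]>z0)&(w[...,2]<.105)&(u>300)&(u<430)&(v>155)&(v<285)).astype(np.uint8)
    n,l,st,c=cv2.connectedComponentsWithStats(m)
    for i in range(1,n): print('post',st[i,4],c[i],np.round(w[l==i].mean(0),4))
m=((w[...,2]>.03)&(w[...,2]<.045)&(u>300)&(u<435)&(v>150)&(v<290))
q=w[m];print('deck',cv2.minEnclosingCircle(q[:,:2].astype(np.float32)))
```

```text
pale [ 0.6491 -0.2826  0.0611]
brown [ 0.7305 -0.1111  0.0618]
knob [ 0.6905 -0.1951  0.0565]
postA [ 0.5763 -0.2386  0.0926]
postB [ 0.644  -0.0797  0.0913]
postC [ 0.8049 -0.1503  0.0935]
postD [ 0.731  -0.3099  0.0761]
handle_end [ 0.4718 -0.2902  0.0806]
handle_f [ 0.4858 -0.3759  0.0806]
blade1 [ 0.4967 -0.4132  0.0035]
blade2 [ 0.5117 -0.4968  0.0009]
jar [0.7337 0.0319 0.1101]
gr1 [0.6881 0.3584 0.0123]
gr2 [0.7259 0.1046 0.0192]
gr3 [0.5167 0.0765 0.0201]
gr4 [0.4807 0.3359 0.0206]
grc [0.6055 0.219  0.0101]
rest1 [ 5.817e-01 -4.647e-01  2.000e-04]
rest2 [ 0.5118 -0.5276 -0.0018]
rest3 [ 0.4315 -0.4399 -0.0064]
rest4 [ 0.5085 -0.3737 -0.0014]
base [0.1047 0.0009 0.0125]
black [ 0.1116 -0.0015 -0.4055]
wt [ 0.3113 -0.2103 -0.005 ]
blue 1106 [ 505.3 -443. ] [ 96.7 137.4] 41.1 z 0.0
pale 211 [ 657.4 -288. ] [ 83.9 100.2] 47.8 z 0.0614
handle 226 [ 480. -332.] [23.1 92.2] 10.1 z 0.0799
blade 225 [ 502.  -446.7] [43.2 90.7] 10.7 z 0.0054
jar 971 [698.6  12.6] [135.   65.8] 27.1 z 0.1119
post 87 [415.54022989 168.8045977 ] [ 0.8014 -0.3012  0.0948]
post 24 [404.04166667 163.20833333] [ 0.8135 -0.2748  0.0961]
post 38 [350.18421053 164.5       ] [ 0.8099 -0.1531  0.0912]
post 40 [421.025 197.675] [ 0.7361 -0.314   0.0908]
post 39 [317.         234.58974359] [ 0.6494 -0.0796  0.0915]
post 40 [388.025 268.325] [ 0.5756 -0.2388  0.0915]
deck ((0.7097876071929932, -0.20655083656311035), 0.164271280169487)
```

```bash
cat >> h.py <<'E'
from scipy.spatial.transform import Rotation as Ro
def pose():
    s=arm.get_state(); return np.array(s['eef_pos']),Ro.from_euler('xyz',s['ee_rot'])
def row(p0,R0,p1,R1):
    d=R0.inv().apply(np.array(p1)-p0)*1000; r=(R0.inv()*R1).as_rotvec()
    print(dict(zip(('dx','dy','dz','rx','ry','rz'),[round(float(x),1) for x in d]+[round(float(x),3) for x in r])))
def down(yaw): return Ro.from_euler('xyz',[np.pi,0,yaw])
E
cat > m.py <<'E'
# usage: m.py x y z roll pitch yaw
import sys
from h import *
a=list(map(float,sys.argv[1:])); p,R=pose(); s=arm.get_state()
print('t',round(s['t'],2),'p',np.round(p,4),np.round(s['ee_rot'],3),'q',np.round(s['q'],2),'F',np.round(s['force'],1),'w',round(s['width'],4))
if a: row(p,R,a[:3],Ro.from_euler('xyz',a[3:]))
E
python3 m.py 0.5756 -0.2388 0.16 3.1416 0 0.349
```

```text
t 0.1 p [0.1765 0.651  0.2248] [ 3.14  -0.    -0.265] q [ 1.59  0.36  0.01 -0.   -1.22 -0.29] F [ 0.5 -0.8  0.3] w 0.0875
{'dx': 618.0, 'dy': 754.3, 'dz': 66.1, 'rx': 0.002, 'ry': 0.0, 'rz': -0.614}
```

jog_arm:
  targets:
    - {"dx":77,"dy":94,"dz":0,"rz":-0.1,"gripper":0.5}
    - {"dx":154,"dy":188,"rz":-0.2,"gripper":0.5}
    - {"dx":206,"dy":251,"rz":-0.3,"gripper":0.5}
    - {"dx":206,"dy":251,"rz":-0.4,"gripper":0.5}
    - {"dx":206,"dy":251,"rz":-0.5,"gripper":0.5}
    - {"dx":206,"dy":251,"rz":-0.615,"gripper":0.5}
    - {"dx":206,"dy":251,"rz":-0.615,"gripper":0.5}
    - {"dx":206,"dy":251,"rz":-0.615,"gripper":0.5}

```text
invalid input at $.targets[0]: expected keys dx, dy, dz, rx, ry, rz, gripper
```

jog_arm:
  targets:
    - {"dx":206,"dy":251,"dz":0,"rx":0,"ry":0,"rz":-0.615,"gripper":0.5}
    - {"dx":206,"dy":251,"dz":0,"rx":0,"ry":0,"rz":-0.615,"gripper":0.5}
    - {"dx":206,"dy":251,"dz":0,"rx":0,"ry":0,"rz":-0.615,"gripper":0.5}
    - {"dx":206,"dy":251,"dz":0,"rx":0,"ry":0,"rz":-0.615,"gripper":0.5}
    - {"dx":206,"dy":251,"dz":0,"rx":0,"ry":0,"rz":-0.615,"gripper":0.5}
    - {"dx":206,"dy":251,"dz":0,"rx":0,"ry":0,"rz":-0.615,"gripper":0.5}
    - {"dx":206,"dy":251,"dz":0,"rx":0,"ry":0,"rz":-0.615,"gripper":0.5}
    - {"dx":206,"dy":251,"dz":0,"rx":0,"ry":0,"rz":-0.615,"gripper":0.5}

```text
t: 0.77
eef_pos: [0.3101, 0.3523, 0.2255]
ee_rot: [3.141, 0.0, 0.35]
force: [0.6, -1.7, 0.0]
width: 0.0452
gripper_force: 0.0
```

```bash
python3 m.py 0.5756 -0.2388 0.20 3.1416 0 0.349
```

```text
t 0.77 p [0.3101 0.3523 0.2255] [3.141 0.    0.35 ] q [ 1.27  0.01 -0.42 -0.   -1.14  0.65] F [ 0.6 -1.7  0. ] w 0.0452
{'dx': 46.7, 'dy': 646.3, 'dz': 25.6, 'rx': 0.0, 'ry': 0.0, 'rz': 0.001}
```

jog_arm:
  targets:
    - {"dx":24,"dy":323,"dz":13,"rx":0,"ry":0,"rz":0,"gripper":0.5}
    - {"dx":24,"dy":323,"dz":13,"rx":0,"ry":0,"rz":0,"gripper":0.5}
    - {"dx":24,"dy":323,"dz":13,"rx":0,"ry":0,"rz":0,"gripper":0.5}
    - {"dx":24,"dy":323,"dz":13,"rx":0,"ry":0,"rz":0,"gripper":0.5}
    - {"dx":24,"dy":323,"dz":13,"rx":0,"ry":0,"rz":0,"gripper":0.5}
    - {"dx":24,"dy":323,"dz":13,"rx":0,"ry":0,"rz":0,"gripper":0.5}
    - {"dx":24,"dy":323,"dz":13,"rx":0,"ry":0,"rz":0,"gripper":0.5}
    - {"dx":24,"dy":323,"dz":13,"rx":0,"ry":0,"rz":0,"gripper":0.5}

```text
t: 1.43
eef_pos: [0.4434, 0.0575, 0.2126]
ee_rot: [-3.142, -0.0, 0.35]
force: [0.6, 0.7, -0.3]
width: 0.0437
gripper_force: 0.0
```

jog_arm:
  targets:
    - {"dx":24,"dy":323,"dz":13,"rx":0,"ry":0,"rz":0,"gripper":0.5}
    - {"dx":24,"dy":323,"dz":13,"rx":0,"ry":0,"rz":0,"gripper":0.5}
    - {"dx":24,"dy":323,"dz":13,"rx":0,"ry":0,"rz":0,"gripper":0.5}
    - {"dx":24,"dy":323,"dz":13,"rx":0,"ry":0,"rz":0,"gripper":0.5}
    - {"dx":24,"dy":323,"dz":13,"rx":0,"ry":0,"rz":0,"gripper":0.5}
    - {"dx":24,"dy":323,"dz":13,"rx":0,"ry":0,"rz":0,"gripper":0.5}
    - {"dx":24,"dy":323,"dz":13,"rx":0,"ry":0,"rz":0,"gripper":0.5}
    - {"dx":24,"dy":323,"dz":13,"rx":0,"ry":0,"rz":0,"gripper":0.5}

```text
t: 2.1
eef_pos: [0.577, -0.2379, 0.1988]
ee_rot: [-3.141, 0.001, 0.349]
force: [1.0, 0.5, 0.2]
width: 0.0436
gripper_force: 0.0
```

```bash
python3 m.py 0.5756 -0.2388 0.094 3.1416 0 0.349
python3 - <<'E'
from h import *
f=grab('wrist','w1.png'); np.savez('w1.npz',w=cloud(f),im=f['frame'])
E
```

```text
t 2.1 p [ 0.577  -0.2379  0.1988] [-3.141e+00  1.000e-03  3.490e-01] q [-0.08  0.29 -0.14  0.   -1.13  2.  ] F [1.  0.5 0.2] w 0.0436
{'dx': -1.5, 'dy': 0.4, 'dz': 104.8, 'rx': -0.0, 'ry': 0.001, 'rz': 0.0}
```

View pics/w1.png

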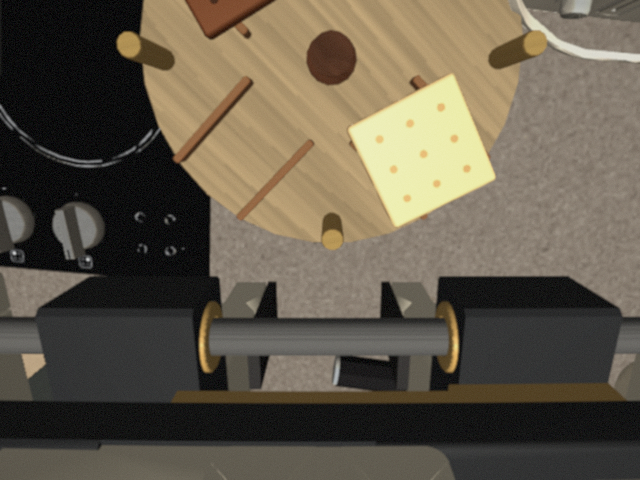

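Run:
```python
from h import *
d=np.load('w1.npz');w=d['w']
for n,(u,v) in dict(pA=(332,238),pB=(130,45),pD=(534,42),knob=(331,57),deck=(240,130),pale=(423,153),brown=(220,15),wt=(260,255)).items():
    print(n,np.round(np.nanmedian(w[v-3:v+4,u-3:u+4].reshape(-1,3),0),4))
I=d['im'].astype(int);r,g,b=I[...,0],I[...,1],I[...,2]
m=(r>200)&(g>190)&(b<210)&(b>100); q=w[m]; q=q[np.abs(q[:,2]-.065)<.01]
print(cv2.minAreaRect(q[:,:2].astype(np.float32)*1000))
v,u=np.mgrid[0:480,0:640]
for n,(u0,v0) in dict(pA=(332,238),pB=(130,45),pD=(534,42)).items():
    m=(abs(u-u0)<20)&(abs(v-v0)<20)&(w[...,2]>.09)&(w[...,2]<.11); print(n,m.sum(),cv2.minEnclosingCircle(w[m][:,:2].astype(np.float32)*1000),np.median(w[m][:,2]))
```

```text
pA [ 0.5774 -0.2423  0.0919]
pB [ 0.6502 -0.0837  0.0917]
pD [ 0.7362 -0.3155  0.0919]
knob [ 0.6904 -0.2004  0.0571]
deck [ 0.6201 -0.1502  0.0316]
pale [ 0.6521 -0.2853  0.0619]
brown [ 0.6892 -0.1218  0.0616]
wt [ 0.5135 -0.1937 -0.006 ]
((651.9599609375, -285.6820373535156), (82.28599548339844, 83.04174041748047), 46.99829864501953)
pA 349 ((576.5637817382812, -242.58934020996094), 7.616544723510742) 0.09162836341757857
pB 449 ((650.444091796875, -82.60106658935547), 7.343654632568359) 0.09139562399322104
pD 510 ((736.4155883789062, -316.4696350097656), 7.887866020202637) 0.09169413166294677
```

jog_arm:
  targets:
    - {"dx":-2,"dy":4,"dz":35,"rx":0,"ry":0,"rz":0,"gripper":0.5}
    - {"dx":-2,"dy":4,"dz":70,"rx":0,"ry":0,"rz":0,"gripper":0.5}
    - {"dx":-2,"dy":4,"dz":90,"rx":0,"ry":0,"rz":0,"gripper":0.5}
    - {"dx":-2,"dy":4,"dz":105,"rx":0,"ry":0,"rz":0,"gripper":0.5}
    - {"dx":-2,"dy":4,"dz":105,"rx":0,"ry":0,"rz":0,"gripper":0.6}
    - {"dx":-2,"dy":4,"dz":105,"rx":0,"ry":0,"rz":0,"gripper":0.8}
    - {"dx":-2,"dy":4,"dz":105,"rx":0,"ry":0,"rz":0,"gripper":0.9}
    - {"dx":-2,"dy":4,"dz":105,"rx":0,"ry":0,"rz":0,"gripper":1}
  force: 20

```text
t: 2.82
eef_pos: [0.577, -0.2395, 0.0963]
ee_rot: [3.14, -0.002, 0.351]
force: [0.1, -0.0, 0.3]
width: 0.0225
gripper_force: 0.0
```

```bash
python3 m.py
cat > arc.py <<'E'
# rows for rotating the TCP about the stand axis: arc.py a0 a1 n (deck angles, deg, from now)
import sys
from h import *
C=np.array([.6925,-.1995]); a0,a1,n=float(sys.argv[1]),float(sys.argv[2]),int(sys.argv[3])
p,R=pose()
print('pre'); 
start=Ro.from_euler('z',a0,degrees=True)
q=p-np.r_[C,0]
q0=start.apply(q); R0=start*R
for k in range(1,n+1):
    r=Ro.from_euler('z',a0+(a1-a0)*k/n,degrees=True)
    row(np.r_[q0],R0,r.apply(q),r*R)
E
python3 arc.py 0 -24 8
```

```text
t 2.82 p [ 0.577  -0.2395  0.0963] [ 3.14e+00 -2.00e-03  3.51e-01] q [-0.08  0.38 -0.27  0.   -0.92  2.  ] F [ 0.1 -0.   0.3] w 0.0225
pre
{'dx': 0.3, 'dy': -6.4, 'dz': -0.0, 'rx': -0.0, 'ry': -0.0, 'rz': 0.052}
{'dx': 0.9, 'dy': -12.8, 'dz': -0.0, 'rx': -0.0, 'ry': -0.0, 'rz': 0.105}
{'dx': 1.8, 'dy': -19.1, 'dz': -0.0, 'rx': -0.0, 'ry': -0.0, 'rz': 0.157}
{'dx': 3.1, 'dy': -25.4, 'dz': -0.0, 'rx': -0.0, 'ry': -0.0, 'rz': 0.209}
{'dx': 4.7, 'dy': -31.6, 'dz': -0.0, 'rx': -0.001, 'ry': -0.0, 'rz': 0.262}
{'dx': 6.6, 'dy': -37.7, 'dz': -0.0, 'rx': -0.001, 'ry': -0.0, 'rz': 0.314}
{'dx': 8.9, 'dy': -43.7, 'dz': -0.0, 'rx': -0.001, 'ry': -0.0, 'rz': 0.367}
{'dx': 11.4, 'dy': -49.5, 'dz': -0.0, 'rx': -0.001, 'ry': -0.001, 'rz': 0.419}
```

jog_arm:
  targets:
    - {"dx":0,"dy":0,"dz":0,"rx":0,"ry":0,"rz":0,"gripper":1}
    - {"dx":0,"dy":0,"dz":0,"rx":0,"ry":0,"rz":0,"gripper":1}
    - {"dx":0,"dy":0,"dz":0,"rx":0,"ry":0,"rz":0,"gripper":1}
    - {"dx":0,"dy":0,"dz":0,"rx":0,"ry":0,"rz":0,"gripper":1}
    - {"dx":0,"dy":0,"dz":0,"rx":0,"ry":0,"rz":0,"gripper":1}
    - {"dx":0,"dy":-1,"dz":0,"rx":0,"ry":0,"rz":0,"gripper":1}
    - {"dx":0,"dy":-3,"dz":0,"rx":0,"ry":0,"rz":0.02,"gripper":1}
    - {"dx":0,"dy":-6,"dz":0,"rx":0,"ry":0,"rz":0.049,"gripper":1}
  force: 30

```text
t: 3.48
eef_pos: [0.5739, -0.2338, 0.0946]
ee_rot: [-3.142, 0.0, 0.299]
force: [-0.2, -0.5, -0.0]
width: 0.0004
gripper_force: 0.0
```

jog_arm:
  targets:
    - {"dx":0.1,"dy":-6,"dz":0,"rx":0,"ry":0,"rz":0.049,"gripper":1}
    - {"dx":0.6,"dy":-12,"dz":0,"rx":0,"ry":0,"rz":0.098,"gripper":1}
    - {"dx":1.3,"dy":-18.2,"dz":0,"rx":0,"ry":0,"rz":0.147,"gripper":1}
    - {"dx":2.4,"dy":-24.2,"dz":0,"rx":0,"ry":0,"rz":0.196,"gripper":1}
    - {"dx":3.7,"dy":-30,"dz":0,"rx":0,"ry":0,"rz":0.245,"gripper":1}
    - {"dx":5.3,"dy":-36,"dz":0,"rx":0,"ry":0,"rz":0.295,"gripper":1}
    - {"dx":7.3,"dy":-41.8,"dz":0,"rx":0,"ry":0,"rz":0.344,"gripper":1}
    - {"dx":9.4,"dy":-47.5,"dz":0,"rx":0,"ry":0,"rz":0.393,"gripper":1}

```text
t: 4.15
eef_pos: [0.5687, -0.1853, 0.0946]
ee_rot: [3.142, 0.0, -0.095]
force: [0.4, 0.3, 0.3]
width: 0.0008
gripper_force: 0.0
```

```bash
python3 m.py
```

```text
t 4.15 p [ 0.5687 -0.1853  0.0946] [ 3.142  0.    -0.095] q [ 0.01  0.35 -0.33 -0.   -0.89  1.46] F [0.4 0.3 0.3] w 0.0008
```

Run:
```python
from h import *
f=grab('wrist','w2.png'); np.savez('w2.npz',w=cloud(f),im=f['frame'])
f=grab('scene'); cv2.imwrite('pics/s2.png',cv2.cvtColor(f['frame'][180:330,280:480],cv2.COLOR_RGB2BGR).repeat(3,0).repeat(3,1))
```

```text
(no output)
```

View pics/w2.png

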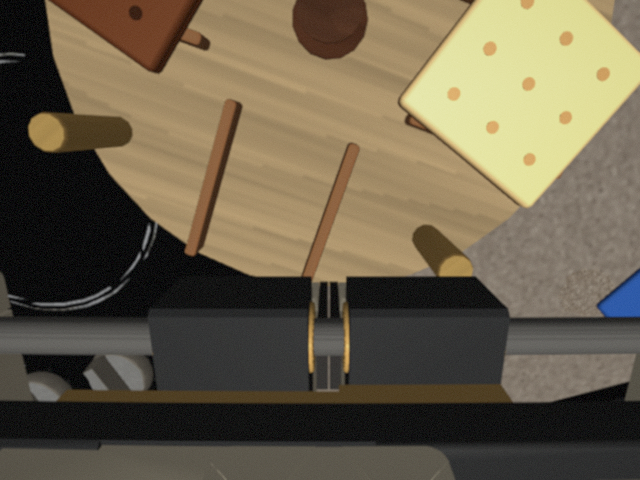

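View pics/s2.png

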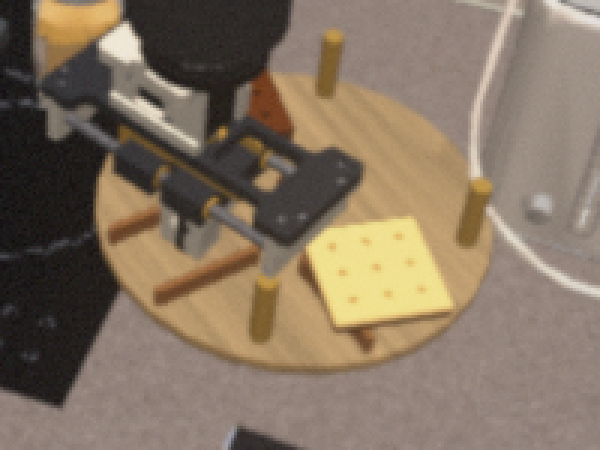

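Run:
```python
from h import *
f=grab('scene');w=cloud(f)
for n,(u,v) in dict(tip=(340,260),tip2=(345,262),tip3=(338,255),postA=(369,275),post_m=(368,285),postC=(390,192),pale=(405,270),wt=(330,310)).items():
    print(n,np.round(np.nanmedian(w[v-1:v+2,u-1:u+2].reshape(-1,3),0),4))
V=np.array(f['view']);K=np.array([[f['fx'],0,f['cx']],[0,f['fy'],f['cy']],[0,0,1.]])
for P in ([.5687,-.1853,.0726],[.5687,-.1853,.0946],[.5766,-.2426,.098],[.5766,-.2426,.092],[.5766,-.2426,.038]):
    print(P,cv2.projectPoints(np.array([P]),cv2.Rodrigues(V[:3,:3])[0],V[:3,3],K,np.array(f['distortion'],float))[0].ravel())
d=np.load('w2.npz')['w'];print(np.round(d[265,455],4),np.round(d[28,330],4),np.round(d[82,528],4))
f=grab('top');w=cloud(f);print(w[268,388],w[237,405])
```

```text
tip [ 0.5604 -0.186   0.1052]
tip2 [ 0.5571 -0.1991  0.1113]
tip3 [ 0.5599 -0.1796  0.1153]
postA [ 0.572  -0.2469  0.0923]
post_m [ 0.5713 -0.2475  0.0636]
postC [ 0.8071 -0.1565  0.0931]
pale [ 0.6488 -0.2873  0.0627]
wt [ 0.5205 -0.195  -0.0063]
[0.5687, -0.1853, 0.0726] [341.25838795 268.25255498]
[0.5687, -0.1853, 0.0946] [341.87135028 260.90913668]
[0.5766, -0.2426, 0.098] [369.08068187 270.63682786]
[0.5766, -0.2426, 0.092] [368.78522247 272.65873928]
[0.5766, -0.2426, 0.038] [366.23257799 290.05807531]
[ 0.5796 -0.2419  0.0924] [ 0.684  -0.1986  0.0552] [ 0.6523 -0.2851  0.0624]
[ 0.55959905 -0.17433935  0.53799271] [ 0.60186696 -0.19781745  0.53536865]
```

```bash
python3 - <<'E'
from h import *
f=grab('scene');w=cloud(f)
for u in (338,342,346):
  for v in range(254,272,2): print(u,v,np.round(w[v,u],3),f['frame'][v,u])
E
python3 m.py
```

```text
338 254 [ 0.562 -0.179  0.117] [170 155 140]
338 256 [ 0.562 -0.18   0.112] [144 134 118]
338 258 [ 0.559 -0.182  0.109] [122 112 100]
338 260 [ 0.559 -0.182  0.104] [123 111  95]
338 262 [ 0.609 -0.153  0.033] [151 126  91]
338 264 [ 0.604 -0.156  0.032] [184 151 109]
338 266 [ 0.6   -0.159  0.033] [184 151 108]
338 268 [nan nan nan] [188 154 111]
338 270 [ 0.591 -0.165  0.032] [196 160 116]
342 254 [ 0.558 -0.191  0.128] [76 69 62]
342 256 [ 0.56  -0.19   0.119] [61 55 49]
342 258 [ 0.56  -0.19   0.114] [95 87 79]
342 260 [ 0.558 -0.192  0.112] [123 113 102]
342 262 [ 0.558 -0.192  0.106] [121 110 100]
342 264 [ 0.56  -0.191  0.098] [136 118  94]
342 266 [ 0.604 -0.166  0.034] [184 151 108]
342 268 [ 0.599 -0.169  0.034] [188 156 113]
342 270 [ 0.595 -0.172  0.033] [177 140  97]
346 254 [ 0.53  -0.215  0.169] [49 45 37]
346 256 [ 0.557 -0.2    0.13 ] [119 109  99]
346 258 [ 0.56  -0.199  0.12 ] [132 122 108]
346 260 [ 0.557 -0.201  0.118] [135 124 111]
346 262 [ 0.557 -0.201  0.112] [129 118 105]
346 264 [ 0.557 -0.202  0.108] [132 122 109]
346 266 [ 0.558 -0.202  0.101] [151 130 102]
346 268 [ 0.605 -0.175  0.033] [175 141 100]
346 270 [ 0.589 -0.185  0.048] [158 107  65]
t 4.4 p [ 0.5688 -0.1858  0.0946] [ 3.142  0.    -0.09 ] q [ 0.01  0.35 -0.33  0.   -0.89  1.47] F [-0.2 -0.7 -0.3] w 0.0007
```

Run:
```python
from h import *
for n,uv,tz in (('w1.npz',[(262,284),(255,300),(240,300),(262,330),(250,370),(232,350),(400,285),(395,300)],.1988),('w2.npz',[(323,285),(324,300),(335,300),(323,340),(323,370),(335,388)],.0946)):
    w=np.load(n)['w']
    print(n,w[270:400,225:450,2][~np.isnan(w[270:400,225:450,2])].min())
    for u,v in uv: print((u,v),np.round(w[v,u],4),'z-tcp',np.round(w[v,u,2]-tz,4))
```

```text
w1.npz -0.008698377319127037
(262, 284) [ 0.5784 -0.2105  0.206 ] z-tcp 0.0072
(255, 300) [ 0.5776 -0.2104  0.2202] z-tcp 0.0214
(240, 300) [ 0.5769 -0.2053  0.2227] z-tcp 0.0239
(262, 330) [ 0.6019 -0.2158  0.2824] z-tcp 0.0836
(250, 370) [ 0.5664 -0.2168  0.2459] z-tcp 0.0471
(232, 350) [ 0.5953 -0.2112  0.2826] z-tcp 0.0838
(400, 285) [ 0.5975 -0.2626  0.2077] z-tcp 0.0089
(395, 300) [ 0.5949 -0.2596  0.219 ] z-tcp 0.0202
w2.npz -0.007878738065726643
(323, 285) [ 0.5792 -0.1855  0.1005] z-tcp 0.0059
(324, 300) [ 0.5789 -0.1861  0.1149] z-tcp 0.0203
(335, 300) [ 0.5787 -0.1902  0.1154] z-tcp 0.0208
(323, 340) [ 0.5975 -0.1883  0.1777] z-tcp 0.0831
(323, 370) [ 0.5664 -0.1847  0.1413] z-tcp 0.0467
(335, 388) [ 0.5594 -0.1879  0.1413] z-tcp 0.0467
```

```bash
python3 m.py .577 -.242 .13 3.1416 0 .35
```

```text
t 4.4 p [ 0.5688 -0.1858  0.0946] [ 3.142  0.    -0.09 ] q [ 0.01  0.35 -0.33  0.   -0.89  1.47] F [-0.2 -0.7 -0.3] w 0.0007
{'dx': 13.2, 'dy': 55.2, 'dz': -35.3, 'rx': 0.0, 'ry': 0.0, 'rz': -0.44}
```

jog_arm:
  targets:
    - {"dx":0,"dy":0,"dz":-35,"rx":0,"ry":0,"rz":0,"gripper":0.5}
    - {"dx":3,"dy":13,"dz":-35,"rx":0,"ry":0,"rz":-0.1,"gripper":0.5}
    - {"dx":6,"dy":27,"dz":-35,"rx":0,"ry":0,"rz":-0.22,"gripper":0.5}
    - {"dx":13,"dy":55,"dz":-35,"rx":0,"ry":0,"rz":-0.33,"gripper":0.5}
    - {"dx":13,"dy":55,"dz":-35,"rx":0,"ry":0,"rz":-0.44,"gripper":0.5}
    - {"dx":13,"dy":55,"dz":-35,"rx":0,"ry":0,"rz":-0.44,"gripper":0.5}
    - {"dx":13,"dy":55,"dz":-35,"rx":0,"ry":0,"rz":-0.44,"gripper":0.5}
    - {"dx":13,"dy":55,"dz":-35,"rx":0,"ry":0,"rz":-0.44,"gripper":0.5}

```text
t: 5.07
eef_pos: [0.5765, -0.2415, 0.1295]
ee_rot: [-3.141, 0.0, 0.345]
force: [0.5, 0.8, -0.6]
width: 0.0425
gripper_force: 0.0
```

jog_arm:
  targets:
    - {"dx":0,"dy":0,"dz":20,"rx":0,"ry":0,"rz":0,"gripper":0.5}
    - {"dx":0,"dy":0,"dz":35,"rx":0,"ry":0,"rz":0,"gripper":0.5}
    - {"dx":0,"dy":0,"dz":47,"rx":0,"ry":0,"rz":0,"gripper":0.5}
    - {"dx":0,"dy":0,"dz":60,"rx":0,"ry":0,"rz":0,"gripper":0.5}
    - {"dx":0,"dy":0,"dz":60,"rx":0,"ry":0,"rz":0,"gripper":0.5}
    - {"dx":0,"dy":0,"dz":60,"rx":0,"ry":0,"rz":0,"gripper":1}
    - {"dx":0,"dy":0,"dz":60,"rx":0,"ry":0,"rz":0,"gripper":1}
    - {"dx":0,"dy":0,"dz":60,"rx":0,"ry":0,"rz":0,"gripper":1}

```text
t: 5.73
eef_pos: [0.5775, -0.2416, 0.0707]
ee_rot: [3.141, -0.001, 0.348]
force: [-0.4, 0.6, 1.0]
width: 0.0289
gripper_force: 0.0
```

jog_arm:
  targets:
    - {"dx":0,"dy":0,"dz":0,"rx":0,"ry":0,"rz":0,"gripper":1}
    - {"dx":0,"dy":0,"dz":0,"rx":0,"ry":0,"rz":0,"gripper":1}
    - {"dx":0,"dy":0,"dz":0,"rx":0,"ry":0,"rz":0,"gripper":1}
    - {"dx":0,"dy":0,"dz":0,"rx":0,"ry":0,"rz":0,"gripper":1}
    - {"dx":0,"dy":0,"dz":0,"rx":0,"ry":0,"rz":0,"gripper":1}
    - {"dx":0,"dy":0,"dz":0,"rx":0,"ry":0,"rz":0,"gripper":1}
    - {"dx":0,"dy":0,"dz":0,"rx":0,"ry":0,"rz":0,"gripper":1}
    - {"dx":0,"dy":0,"dz":0,"rx":0,"ry":0,"rz":0,"gripper":1}

```text
t: 6.4
eef_pos: [0.5772, -0.2419, 0.0704]
ee_rot: [3.141, -0.001, 0.348]
force: [-1.3, -0.5, 6.0]
width: 0.0153
gripper_force: 30.0
```

```bash
python3 m.py
```

```text
t 6.4 p [ 0.5772 -0.2419  0.0704] [ 3.141e+00 -1.000e-03  3.480e-01] q [-0.09  0.41 -0.29  0.   -0.86  2.  ] F [-1.3 -0.5  6. ] w 0.0153
```

jog_arm:
  targets:
    - {"dx":0,"dy":-2,"dz":0,"rx":0,"ry":0,"rz":0.016,"gripper":1}
    - {"dx":0.3,"dy":-6,"dz":0,"rx":0,"ry":0,"rz":0.049,"gripper":1}
    - {"dx":0.6,"dy":-12,"dz":0,"rx":0,"ry":0,"rz":0.098,"gripper":1}
    - {"dx":1.3,"dy":-18.1,"dz":0,"rx":0,"ry":0,"rz":0.147,"gripper":1}
    - {"dx":2.4,"dy":-24,"dz":0,"rx":0,"ry":0,"rz":0.196,"gripper":1}
    - {"dx":3.7,"dy":-30,"dz":0,"rx":0,"ry":0,"rz":0.245,"gripper":1}
    - {"dx":5.3,"dy":-35.7,"dz":0,"rx":0,"ry":0,"rz":0.295,"gripper":1}
    - {"dx":7.3,"dy":-41.5,"dz":0,"rx":0,"ry":0,"rz":0.344,"gripper":1}

```text
t: 7.07
eef_pos: [0.5691, -0.2007, 0.0703]
ee_rot: [3.141, 0.0, 0.002]
force: [-2.3, -3.9, 6.0]
width: 0.0149
gripper_force: 30.0
```

```bash
python3 m.py
```

```text
t 7.07 p [ 0.5691 -0.2007  0.0703] [3.141e+00 0.000e+00 2.000e-03] q [-0.01  0.38 -0.34  0.   -0.85  1.59] F [-2.3 -3.9  6. ] w 0.0149
```

jog_arm:
  targets:
    - {"dx":0.1,"dy":-6,"dz":0,"rx":0,"ry":0,"rz":0.049,"gripper":1}
    - {"dx":0.6,"dy":-12,"dz":0,"rx":0,"ry":0,"rz":0.098,"gripper":1}
    - {"dx":1.3,"dy":-18.1,"dz":0,"rx":0,"ry":0,"rz":0.147,"gripper":1}
    - {"dx":2.4,"dy":-24,"dz":0,"rx":0,"ry":0,"rz":0.196,"gripper":1}
    - {"dx":3.7,"dy":-30,"dz":0,"rx":0,"ry":0,"rz":0.245,"gripper":1}
    - {"dx":5.3,"dy":-35.7,"dz":0,"rx":0,"ry":0,"rz":0.295,"gripper":1}
    - {"dx":7.3,"dy":-41.5,"dz":0,"rx":0,"ry":0,"rz":0.344,"gripper":1}
    - {"dx":9.4,"dy":-47.2,"dz":0,"rx":0,"ry":0,"rz":0.393,"gripper":1}

```text
t: 7.73
eef_pos: [0.5774, -0.1531, 0.0703]
ee_rot: [3.14, 0.002, -0.391]
force: [-5.7, 0.5, 9.7]
width: 0.0151
gripper_force: 30.0
```

jog_arm:
  targets:
    - {"dx":0.1,"dy":-6,"dz":0,"rx":0,"ry":0,"rz":0.049,"gripper":1}
    - {"dx":0.6,"dy":-12,"dz":0,"rx":0,"ry":0,"rz":0.098,"gripper":1}
    - {"dx":1.3,"dy":-18.1,"dz":0,"rx":0,"ry":0,"rz":0.147,"gripper":1}
    - {"dx":2.4,"dy":-24,"dz":0,"rx":0,"ry":0,"rz":0.196,"gripper":1}
    - {"dx":3.7,"dy":-30,"dz":0,"rx":0,"ry":0,"rz":0.245,"gripper":1}
    - {"dx":5.3,"dy":-35.7,"dz":0,"rx":0,"ry":0,"rz":0.295,"gripper":1}
    - {"dx":7.3,"dy":-41.5,"dz":0,"rx":0,"ry":0,"rz":0.344,"gripper":1}
    - {"dx":9.4,"dy":-47.2,"dz":0,"rx":0,"ry":0,"rz":0.393,"gripper":1}

```text
t: 8.4
eef_pos: [0.6041, -0.1116, 0.0703]
ee_rot: [3.141, 0.002, -0.784]
force: [-7.5, 8.6, 12.4]
width: 0.0151
gripper_force: 30.0
```

```bash
python3 m.py; python3 arc.py 0 -25.3 8
```

```text
t 8.4 p [ 0.6041 -0.1116  0.0703] [ 3.141e+00  2.000e-03 -7.840e-01] q [ 0.13  0.4  -0.31 -0.   -0.86  0.65] F [-7.5  8.6 12.4] w 0.0151
pre
{'dx': 0.2, 'dy': -6.9, 'dz': -0.0, 'rx': 0.0, 'ry': -0.0, 'rz': 0.055}
{'dx': 0.7, 'dy': -13.7, 'dz': -0.0, 'rx': 0.0, 'ry': -0.0, 'rz': 0.11}
{'dx': 1.7, 'dy': -20.6, 'dz': -0.0, 'rx': 0.0, 'ry': -0.0, 'rz': 0.166}
{'dx': 3.0, 'dy': -27.3, 'dz': -0.0, 'rx': 0.0, 'ry': -0.0, 'rz': 0.221}
{'dx': 4.7, 'dy': -34.0, 'dz': -0.0, 'rx': 0.001, 'ry': -0.0, 'rz': 0.276}
{'dx': 6.7, 'dy': -40.6, 'dz': -0.0, 'rx': 0.001, 'ry': -0.0, 'rz': 0.331}
{'dx': 9.1, 'dy': -47.0, 'dz': -0.0, 'rx': 0.001, 'ry': -0.0, 'rz': 0.386}
{'dx': 11.9, 'dy': -53.3, 'dz': -0.1, 'rx': 0.001, 'ry': -0.0, 'rz': 0.442}
```

jog_arm:
  targets:
    - {"dx":0,"dy":-7,"dz":0,"rx":0,"ry":0,"rz":0.055,"gripper":1}
    - {"dx":0.3,"dy":-13.7,"dz":0,"rx":0,"ry":0,"rz":0.11,"gripper":1}
    - {"dx":1,"dy":-20.5,"dz":0,"rx":0,"ry":0,"rz":0.166,"gripper":1}
    - {"dx":2.2,"dy":-27.3,"dz":0,"rx":0,"ry":0,"rz":0.221,"gripper":1}
    - {"dx":3.8,"dy":-34,"dz":0,"rx":0,"ry":0,"rz":0.276,"gripper":1}
    - {"dx":5.7,"dy":-40.5,"dz":0,"rx":0,"ry":0,"rz":0.331,"gripper":1}
    - {"dx":8.1,"dy":-47,"dz":0,"rx":0,"ry":0,"rz":0.386,"gripper":1}
    - {"dx":10.9,"dy":-53.2,"dz":0,"rx":0,"ry":0,"rz":0.442,"gripper":1}

```text
t: 9.07
eef_pos: [0.6504, -0.0813, 0.0703]
ee_rot: [-3.141, 0.001, -1.226]
force: [-4.5, 6.5, 8.6]
width: 0.0153
gripper_force: 30.0
```

```bash
python3 m.py
```

```text
t 9.07 p [ 0.6504 -0.0813  0.0703] [-3.141e+00  1.000e-03 -1.226e+00] q [ 0.17  0.46 -0.22 -0.   -0.9   0.17] F [-4.5  6.5  8.6] w 0.0153
```

jog_arm:
  targets:
    - {"dx":0,"dy":0,"dz":0,"rx":0,"ry":0,"rz":0,"gripper":0.6}
    - {"dx":0,"dy":0,"dz":0,"rx":0,"ry":0,"rz":0,"gripper":0.55}
    - {"dx":0,"dy":0,"dz":0,"rx":0,"ry":0,"rz":0,"gripper":0.55}
    - {"dx":0,"dy":0,"dz":0,"rx":0,"ry":0,"rz":0,"gripper":0.55}
    - {"dx":0,"dy":0,"dz":-15,"rx":0,"ry":0,"rz":0,"gripper":0.55}
    - {"dx":0,"dy":0,"dz":-40,"rx":0,"ry":0,"rz":0,"gripper":0.55}
    - {"dx":0,"dy":0,"dz":-75,"rx":0,"ry":0,"rz":0,"gripper":0.55}
    - {"dx":0,"dy":0,"dz":-110,"rx":0,"ry":0,"rz":0,"gripper":0.55}

```text
t: 9.73
eef_pos: [0.6493, -0.0832, 0.1798]
ee_rot: [3.139, 0.001, -1.224]
force: [1.3, 0.1, 0.2]
width: 0.0394
gripper_force: 0.0
```

```bash
cat > st.py <<'E'
from h import *
f=grab('wrist');w=cloud(f);I=f['frame'].astype(int);r,g,b=I[...,0],I[...,1],I[...,2]
m=(r>200)&(g>180)&(b<210)&(b>100)&(abs(w[...,2]-.062)<.012); q=w[m]
if len(q)>300: print('pale wrist',len(q),np.round(np.ravel(cv2.minAreaRect(q[:,:2].astype(np.float32)*1000)[0]),1),cv2.minAreaRect(q[:,:2].astype(np.float32)*1000)[1:],np.median(q[:,2]))
f=grab('scene');w=cloud(f);I=f['frame'].astype(int);r,g,b=I[...,0],I[...,1],I[...,2]
m=(r>190)&(g>160)&(b<190)&(b>80)&(abs(w[...,2]-.062)<.012)&(w[...,0]<.8)&(w[...,0]>.5)&(w[...,1]<0); q=w[m]
print('pale scene',len(q),cv2.minAreaRect(q[:,:2].astype(np.float32)*1000),np.median(q[:,2]))
E
python3 st.py; python3 m.py
```

```text
pale wrist 14782 [ 607.5 -156.7] ((83.12379455566406, 83.37863159179688), 46.46356201171875) 0.06183908466705193
pale scene 1243 ((675.7686767578125, -220.48333740234375), (85.98639678955078, 268.9198913574219), 46.75221633911133) 0.062197717362266314
t 9.83 p [ 0.6537 -0.0833  0.1865] [-3.132 -0.004 -1.223] q [ 0.17  0.35 -0.09  0.   -1.12  0.18] F [1.2 0.2 0.1] w 0.0393
```

```bash
cat >> h.py <<'E'
def Rt(yaw,tilt,roll=0,pitch=0):
    """turner orientation and tool orientation: tool tilted `tilt` (body to turner's right), all rad"""
    T=Ro.from_euler('z',yaw)*Ro.from_euler('y',pitch)*Ro.from_euler('x',roll)
    return T, T*Ro.from_euler('x',np.pi)*Ro.from_euler('x',-tilt)
OFF=0.025
def tcp_for(grip,Rtool,back=0.):
    """reported TCP so that grasp point (3 mm ahead of true TCP) lies at grip (camera frame)"""
    return np.array(grip)+Rtool.apply([0,0,OFF-.003-back])
E
python3 - <<'E'
from h import *
p,R=pose()
T,Rl=Rt(np.radians(-79),np.pi/4); print(Rl.as_matrix().round(2))
t=tcp_for([.480,-.335,.068],Rl,.13); print(t,Rl.as_euler('xyz')); row(p,R,t,Rl)
mid=np.array([.50,-.21,.25]); row(p,R,mid,R)
E
```

```text
[[ 0.19 -0.69 -0.69]
 [-0.98 -0.13 -0.13]
 [ 0.    0.71 -0.71]]
[ 0.55496445 -0.32042839  0.14436753] [ 2.35619449  0.         -1.37881011]
{'dx': 189.1, 'dy': 174.0, 'dz': 41.2, 'rx': -0.793, 'ry': -0.064, 'rz': 0.147}
{'dx': 66.9, 'dy': 187.0, 'dz': -65.0, 'rx': 0.0, 'ry': 0.0, 'rz': 0.0}
```

```bash
sed -i "s/Ro.from_euler('x',-tilt)/Ro.from_euler('x',tilt)/" h.py
python3 - <<'E'
from h import *
p,R=pose()
T,Rl=Rt(np.radians(-79),np.pi/4); print(Rl.as_matrix().round(2))
t=tcp_for([.480,-.335,.068],Rl,.13); print(t,Rl.as_euler('xyz')); row(p,R,t,Rl)
E
```

```text
[[ 0.19 -0.69  0.69]
 [-0.98 -0.13  0.13]
 [ 0.   -0.71 -0.71]]
[ 0.40503555 -0.34957161  0.14436753] [-2.35619449  0.         -1.37881011]
{'dx': 165.3, 'dy': 324.9, 'dz': 39.7, 'rx': 0.774, 'ry': 0.058, 'rz': 0.149}
```

jog_arm:
  targets:
    - {"dx":140,"dy":275,"dz":-10,"rx":0,"ry":0,"rz":0,"gripper":0.5}
    - {"dx":140,"dy":275,"dz":-10,"rx":0,"ry":0,"rz":0,"gripper":0.5}
    - {"dx":140,"dy":275,"dz":-10,"rx":0,"ry":0,"rz":0,"gripper":0.5}
    - {"dx":140,"dy":275,"dz":-10,"rx":0,"ry":0,"rz":0,"gripper":0.5}
    - {"dx":140,"dy":275,"dz":-10,"rx":0,"ry":0,"rz":0,"gripper":0.5}
    - {"dx":140,"dy":275,"dz":-10,"rx":0,"ry":0,"rz":0,"gripper":0.5}
    - {"dx":140,"dy":275,"dz":-10,"rx":0,"ry":0,"rz":0,"gripper":0.5}
    - {"dx":140,"dy":275,"dz":-10,"rx":0,"ry":0,"rz":0,"gripper":0.5}

```text
t: 10.5
eef_pos: [0.4358, -0.3102, 0.1898]
ee_rot: [3.141, 0.0, -1.226]
force: [0.1, 0.8, 0.3]
width: 0.0439
gripper_force: 0.0
```

jog_arm:
  targets:
    - {"dx":25,"dy":50,"dz":50,"rx":0.774,"ry":0.058,"rz":0.149,"gripper":0.5}
    - {"dx":25,"dy":50,"dz":50,"rx":0.774,"ry":0.058,"rz":0.149,"gripper":0.5}
    - {"dx":25,"dy":50,"dz":50,"rx":0.774,"ry":0.058,"rz":0.149,"gripper":0.5}
    - {"dx":25,"dy":50,"dz":50,"rx":0.774,"ry":0.058,"rz":0.149,"gripper":0.5}
    - {"dx":25,"dy":50,"dz":50,"rx":0.774,"ry":0.058,"rz":0.149,"gripper":0.5}
    - {"dx":25,"dy":50,"dz":50,"rx":0.774,"ry":0.058,"rz":0.149,"gripper":0.5}
    - {"dx":25,"dy":50,"dz":50,"rx":0.774,"ry":0.058,"rz":0.149,"gripper":0.5}
    - {"dx":25,"dy":50,"dz":50,"rx":0.774,"ry":0.058,"rz":0.149,"gripper":0.5}

```text
t: 11.17
eef_pos: [0.3982, -0.3496, 0.138]
ee_rot: [-2.363, 0.006, -1.387]
force: [-1.8, -1.1, -0.1]
width: 0.0438
gripper_force: 0.0
```

```bash
python3 m.py
python3 - <<'E'
from h import *
f=grab('wrist','w3.png'); np.savez('w3.npz',w=cloud(f),im=f['frame'])
w=cloud(f);p,R=pose()
# finger lowest points in tool frame
t=R.inv().apply((w[270:400,225:450].reshape(-1,3)-p)); t=t[(abs(t[:,0])<.03)&(abs(t[:,1])<.06)&(t[:,2]<.03)]
print('finger tool-z max',np.nanpercentile(t[:,2],[50,95,99.5]))
I=f['frame'].astype(int);r,g,b=I[...,0],I[...,1],I[...,2]
m=(r<70)&(abs(r-b)<15)&(w[...,2]>.04)&(w[...,2]<.095)&(w[...,0]>.44)&(w[...,0]<.55)&(w[...,1]<-.24);q=w[m]
print(len(q),cv2.minAreaRect(q[:,:2].astype(np.float32)*1000),np.percentile(q[:,2],[5,50,95]))
q=w[(w[...,2]>-.005)&(w[...,2]<.012)&(abs(r-g)<25)&(abs(r-b)<30)&(r>110)&(w[...,1]<-.39)&(abs(w[...,0]-.5)<.04)&(w[...,1]>-.52)];print('blade',len(q),cv2.minAreaRect(q[:,:2].astype(np.float32)*1000),np.median(q[:,2]))
E
```

```text
t 11.17 p [ 0.3982 -0.3496  0.138 ] [-2.363  0.006 -1.387] q [-0.98  0.17 -0.4  -0.96 -0.91  1.75] F [-1.8 -1.1 -0.1] w 0.0438
finger tool-z max [-0.06930384 -0.0095497  -0.00191256]
4924 ((473.7476501464844, -335.70379638671875), (19.554637908935547, 99.09058380126953), 12.43093204498291) [0.067024   0.07796803 0.08206884]
blade 6219 ((496.19110107421875, -444.6015930175781), (102.65885162353516, 77.07662200927734), 84.02590942382812) 0.0028138666210341667
```

View pics/w3.png

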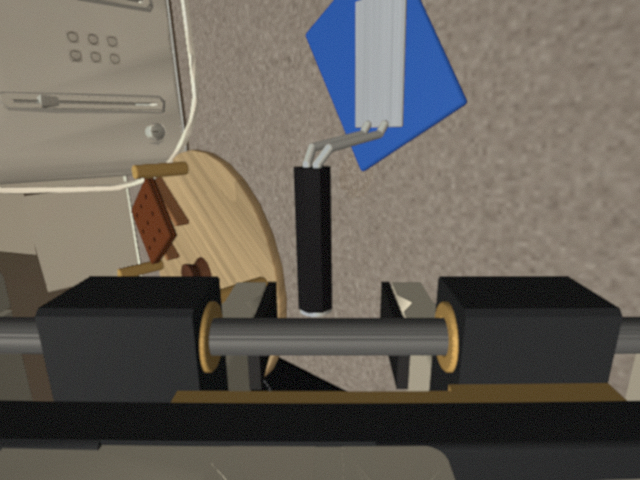

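Run:
```python
from h import *
p,R=pose()
T,Rl=Rt(np.radians(-79),np.pi/4)
for b in (.05,0): row(p,R,tcp_for([.479,-.336,.0685],Rl,b),Rl)
```

```text
{'dx': 1.3, 'dy': -9.4, 'dz': 79.1, 'rx': 0.011, 'ry': -0.001, 'rz': -0.009}
{'dx': 1.2, 'dy': -10.0, 'dz': 129.1, 'rx': 0.011, 'ry': -0.001, 'rz': -0.009}
```

jog_arm:
  targets:
    - {"dx":1,"dy":-10,"dz":35,"rx":0.011,"ry":0,"rz":-0.009,"gripper":0.5}
    - {"dx":1,"dy":-10,"dz":70,"rx":0.011,"ry":0,"rz":-0.009,"gripper":0.5}
    - {"dx":1,"dy":-10,"dz":95,"rx":0.011,"ry":0,"rz":-0.009,"gripper":0.5}
    - {"dx":1,"dy":-10,"dz":115,"rx":0.011,"ry":0,"rz":-0.009,"gripper":0.5}
    - {"dx":1,"dy":-10,"dz":129,"rx":0.011,"ry":0,"rz":-0.009,"gripper":0.5}
    - {"dx":1,"dy":-10,"dz":129,"rx":0.011,"ry":0,"rz":-0.009,"gripper":0.5}
    - {"dx":1,"dy":-10,"dz":129,"rx":0.011,"ry":0,"rz":-0.009,"gripper":0.5}
    - {"dx":1,"dy":-10,"dz":129,"rx":0.011,"ry":0,"rz":-0.009,"gripper":0.6}

```text
t: 11.88
eef_pos: [0.4968, -0.3306, 0.0552]
ee_rot: [-2.356, -0.005, -1.372]
force: [0.2, -0.2, 0.2]
width: 0.0406
gripper_force: 0.0
```

jog_arm:
  targets:
    - {"dx":0,"dy":0,"dz":0,"rx":0,"ry":0,"rz":0,"gripper":0.65}
    - {"dx":0,"dy":0,"dz":0,"rx":0,"ry":0,"rz":0,"gripper":0.7}
    - {"dx":0,"dy":0,"dz":0,"rx":0,"ry":0,"rz":0,"gripper":0.8}
    - {"dx":0,"dy":0,"dz":0,"rx":0,"ry":0,"rz":0,"gripper":1}
    - {"dx":0,"dy":0,"dz":0,"rx":0,"ry":0,"rz":0,"gripper":1}
    - {"dx":0,"dy":0,"dz":0,"rx":0,"ry":0,"rz":0,"gripper":1}
    - {"dx":0,"dy":0,"dz":0,"rx":0,"ry":0,"rz":0,"gripper":1}
    - {"dx":0,"dy":0,"dz":0,"rx":0,"ry":0,"rz":0,"gripper":1}
  force: 60

```text
t: 12.55
eef_pos: [0.4968, -0.3307, 0.0547]
ee_rot: [-2.355, -0.004, -1.373]
force: [-0.3, 0.8, 2.2]
width: 0.0232
gripper_force: 59.8
```

```bash
python3 m.py
```

```text
t 12.55 p [ 0.4968 -0.3307  0.0547] [-2.355 -0.004 -1.373] q [-0.84  0.36 -0.37 -1.14 -0.74  1.89] F [-0.3  0.8  2.2] w 0.0232
```

jog_arm:
  targets:
    - {"dx":0,"dy":-10,"dz":-10,"rx":0,"ry":0,"rz":0,"gripper":1}
    - {"dx":0,"dy":-25,"dz":-25,"rx":0,"ry":0,"rz":0,"gripper":1}
    - {"dx":0,"dy":-45,"dz":-45,"rx":0,"ry":0,"rz":0,"gripper":1}
    - {"dx":0,"dy":-65,"dz":-65,"rx":0,"ry":0,"rz":0,"gripper":1}
    - {"dx":0,"dy":-75,"dz":-75,"rx":0,"ry":0,"rz":0,"gripper":1}
    - {"dx":0,"dy":-75,"dz":-75,"rx":0,"ry":0,"rz":0,"gripper":1}
    - {"dx":0,"dy":-75,"dz":-75,"rx":0,"ry":0,"rz":0,"gripper":1}
    - {"dx":0,"dy":-75,"dz":-75,"rx":0,"ry":0,"rz":0,"gripper":1}

```text
t: 13.22
eef_pos: [0.4961, -0.3297, 0.1595]
ee_rot: [-2.356, -0.002, -1.373]
force: [-0.7, -0.5, -2.0]
width: 0.0232
gripper_force: 59.9
```

```bash
python3 m.py
python3 - <<'E'
from h import *
C=np.array([.6935,-.1994])
for cam in ('top','scene'):
    for src in (0,1):
        if src==0: d=np.load(cam+'0.npz');w,im=d['w'],d['im']
        else: f=grab(cam);w,im=cloud(f),f['frame']
        rr=np.hypot(w[...,0]-C[0],w[...,1]-C[1])
        m=((w[...,2]>.08)&(w[...,2]<.099)&(rr>.105)&(rr<.145)).astype(np.uint8)
        n,l,st,c=cv2.connectedComponentsWithStats(m)
        for i in range(1,n):
            if st[i,4]>8: q=w[l==i].mean(0); print(cam,src,st[i,4],np.round(q,4),'ang',round(float(np.degrees(np.arctan2(q[1]-C[1],q[0]-C[0]))),1))
        r,g,b=[im[...,k].astype(int) for k in range(3)]
        m=(r>200)&(g>180)&(b<215)&(b>90)&(abs(w[...,2]-.063)<.008)&(rr<.15);q=w[m]
        if len(q)>50: print('pale',len(q),cv2.minAreaRect(q[:,:2].astype(np.float32)*1000))
    if src:np.savez(cam+'1.npz',w=w,im=im)
E
```

```text
t 13.22 p [ 0.4961 -0.3297  0.1595] [-2.356e+00 -2.000e-03 -1.373e+00] q [-0.77  0.18 -0.34 -0.95 -0.8   1.57] F [-0.7 -0.5 -2. ] w 0.0232
top 0 42 [ 0.8095 -0.1532  0.0904] ang 21.7
top 0 22 [ 0.8085 -0.276   0.0886] ang -33.7
top 0 25 [ 0.7954 -0.2995  0.09  ] ang -44.5
top 0 45 [ 0.7358 -0.3134  0.09  ] ang -69.7
top 0 41 [ 0.6491 -0.0796  0.091 ] ang 110.4
top 0 40 [ 0.5756 -0.2388  0.0915] ang -161.5
pale 445 ((689.0830688476562, -297.7176513671875), (103.7250747680664, 188.19468688964844), 68.5354232788086)
top 1 46 [ 0.8098 -0.1547  0.0903] ang 21.0
top 1 23 [ 0.81   -0.2756  0.0905] ang -33.2
top 1 26 [ 0.7956 -0.2996  0.089 ] ang -44.5
top 1 44 [ 0.7338 -0.314   0.0892] ang -70.6
top 1 40 [ 0.6508 -0.0789  0.0911] ang 109.5
top 1 44 [ 0.5746 -0.2373  0.0903] ang -162.3
pale 273 ((673.8792114257812, -218.84716796875), (84.18453216552734, 269.2348327636719), 45.79807662963867)
scene 0 47 [ 0.8088 -0.1584  0.0892] ang 19.6
scene 0 28 [ 0.8088 -0.2793  0.0883] ang -34.7
scene 0 54 [ 0.648  -0.0842  0.089 ] ang 111.6
scene 0 18 [ 0.7966 -0.3003  0.0892] ang -44.4
scene 0 62 [ 0.7339 -0.3174  0.089 ] ang -71.1
scene 0 67 [ 0.574  -0.2439  0.0893] ang -159.6
pale 1246 ((689.9378662109375, -300.94854736328125), (102.47154998779297, 184.80393981933594), 68.33784484863281)
scene 1 32 [ 0.8083 -0.2797  0.0876] ang -35.0
scene 1 31 [ 0.6486 -0.0805  0.0891] ang 110.7
scene 1 15 [ 0.7968 -0.3     0.0903] ang -44.2
scene 1 62 [ 0.7322 -0.3184  0.0891] ang -72.0
```

```bash
cat >> h.py <<'E'
TILT=.786; AH=.117; UP=.067
def tool_for(B,T):
    """reported TCP pose so that the blade centre is at B (camera frame) with turner orientation T"""
    Rl=T*Ro.from_euler('x',np.pi+TILT)
    return np.array(B)+T.apply([-AH,0,UP])+Rl.apply([0,0,.022]),Rl
def turner(p,R):
    T=R*Ro.from_euler('x',-(np.pi+TILT)); return p-R.apply([0,0,.022])+T.apply([AH,0,-UP]),T
def go(seq,p=None,R=None):
    """one row per (B,T), all from the current pose"""
    if p is None: p,R=pose()
    for B,T in seq: row(p,R,*tool_for(B,T))
def ypr(y,p=0,r=0): return Ro.from_euler('z',y,degrees=True)*Ro.from_euler('y',p,degrees=True)*Ro.from_euler('x',r,degrees=True)
C=np.array([.6935,-.1994]); YAW=-25.3; N=np.array([-np.cos(np.radians(YAW)),-np.sin(np.radians(YAW))])
E
python3 - <<'E'
from h import *
p,R=pose(); B,T=turner(p,R); print(B,T.as_euler('zyx',degrees=True))
S=lambda d,z:(np.r_[C+d*N,z],ypr(YAW)); print(S(.205,.1),tool_for(*S(.205,.1))[0])
go([S(.205,.1)])
E
```

```text
[ 0.50357091 -0.44773565  0.10764081] [-7.87069143e+01  4.25030341e-02 -9.13799214e-02]
(array([ 0.50816308, -0.11179164,  0.1       ]), Rotation.from_matrix(array([[ 0.90408255,  0.42735786,  0.        ],
                            [-0.42735786,  0.90408255, -0.        ],
                            [-0.        ,  0.        ,  1.        ]]))) [ 0.40903755 -0.04771808  0.15145302]
{'dx': -293.7, 'dy': 26.2, 'dz': -16.2, 'rx': 0.002, 'ry': -0.66, 'rz': -0.658}
```

jog_arm:
  targets:
    - {"dx":-20,"dy":0,"dz":-10,"rx":0,"ry":-0.05,"rz":-0.05,"gripper":1}
    - {"dx":-60,"dy":2,"dz":-20,"rx":0,"ry":-0.12,"rz":-0.12,"gripper":1}
    - {"dx":-100,"dy":5,"dz":-25,"rx":0.001,"ry":-0.2,"rz":-0.2,"gripper":1}
    - {"dx":-140,"dy":8,"dz":-27,"rx":0.001,"ry":-0.28,"rz":-0.28,"gripper":1}
    - {"dx":-180,"dy":10,"dz":-27,"rx":0.001,"ry":-0.36,"rz":-0.36,"gripper":1}
    - {"dx":-220,"dy":12,"dz":-27,"rx":0.002,"ry":-0.44,"rz":-0.44,"gripper":1}
    - {"dx":-255,"dy":14,"dz":-27,"rx":0.002,"ry":-0.52,"rz":-0.52,"gripper":1}
    - {"dx":-280,"dy":16,"dz":-27,"rx":0.002,"ry":-0.6,"rz":-0.6,"gripper":1}

```text
t: 13.98
eef_pos: [0.4101, -0.0594, 0.1666]
ee_rot: [-2.356, -0.002, -0.52]
force: [0.1, -0.8, -2.0]
width: 0.0236
gripper_force: 59.9
```

```bash
python3 m.py
python3 - <<'E'
from h import *
p,R=pose(); B,T=turner(p,R); print(B,T.as_euler('zyx',degrees=True))
S=lambda d,z:(np.r_[C+d*N,z],ypr(YAW))
go([S(.205,.1),S(.205,.043)])
E
```

```text
t 13.98 p [ 0.4101 -0.0594  0.1666] [-2.356e+00 -2.000e-03 -5.200e-01] q [-0.5   0.1  -0.44 -0.87 -1.19  1.96] F [ 0.1 -0.8 -2. ] w 0.0236
[ 0.50403429 -0.13112499  0.11538018] [-29.79376067  -0.09344082  -0.06396571]
{'dx': -6.8, 'dy': 3.9, 'dz': 17.5, 'rx': 0.0, 'ry': -0.057, 'rz': -0.054}
{'dx': -6.9, 'dy': 44.2, 'dz': 57.8, 'rx': 0.0, 'ry': -0.057, 'rz': -0.054}
```

jog_arm:
  targets:
    - {"dx":-4,"dy":2,"dz":10,"rx":0,"ry":-0.03,"rz":-0.03,"gripper":1}
    - {"dx":-7,"dy":8,"dz":20,"rx":0,"ry":-0.057,"rz":-0.054,"gripper":1}
    - {"dx":-7,"dy":15,"dz":30,"rx":0,"ry":-0.057,"rz":-0.054,"gripper":1}
    - {"dx":-7,"dy":22,"dz":35,"rx":0,"ry":-0.057,"rz":-0.054,"gripper":1}
    - {"dx":-7,"dy":22,"dz":35,"rx":0,"ry":-0.057,"rz":-0.054,"gripper":1}
    - {"dx":-7,"dy":22,"dz":35,"rx":0,"ry":-0.057,"rz":-0.054,"gripper":1}
    - {"dx":-7,"dy":22,"dz":35,"rx":0,"ry":-0.057,"rz":-0.054,"gripper":1}
    - {"dx":-7,"dy":22,"dz":35,"rx":0,"ry":-0.057,"rz":-0.054,"gripper":1}

```text
t: 14.65
eef_pos: [0.4107, -0.0508, 0.1274]
ee_rot: [-2.357, -0.003, -0.447]
force: [0.5, 0.0, -1.9]
width: 0.0232
gripper_force: 59.9
```

```bash
python3 m.py
python3 - <<'E'
from h import *
p,R=pose(); B,T=turner(p,R); print(B,T.as_euler('zyx',degrees=True))
for c in ('wrist','scene','top'):
    f=grab(c,'st_%s.png'%c);w=cloud(f);im=f['frame'].astype(int)
    t=T.inv().apply((w-B).reshape(-1,3)).reshape(w.shape)
    m=(abs(t[...,0])<.06)&(abs(t[...,1])<.035)&(abs(t[...,2])<.012)
    q=t[m]
    if len(q)>20: 
        x,y=q[:,0],q[:,1]; A=np.c_[x,y,np.ones(len(x))]; s=np.linalg.lstsq(A,q[:,2],rcond=None)[0]
        print(c,len(q),'rect',cv2.minAreaRect(q[:,:2].astype(np.float32)*1000),'plane sx sy z',np.round(s,4))
E
```

```text
t 14.65 p [ 0.4107 -0.0508  0.1274] [-2.357 -0.003 -0.447] q [-0.48  0.19 -0.45 -0.88 -1.16  2.07] F [ 0.5  0.  -1.9] w 0.0232
[ 0.50952341 -0.11560234  0.07633951] [-25.63268368  -0.11409603  -0.13832114]
wrist 12404 rect ((-20.409608840942383, -2.533946990966797), (45.34574890136719, 63.94645690917969), 89.67581939697266) plane sx sy z [-0.0474  0.0068 -0.0022]
top 793 rect ((5.0612030029296875, -0.5525646209716797), (44.17115020751953, 108.49878692626953), 88.9490966796875) plane sx sy z [-0.0142  0.0022 -0.0013]
```

View pics/st_wrist.png

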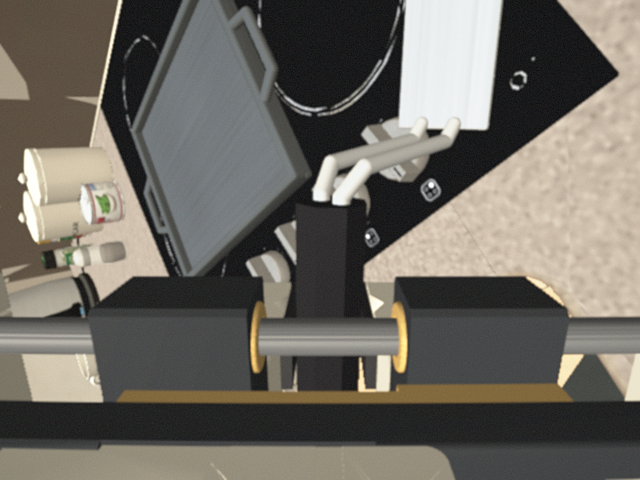

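Run:
```python
from h import *
S=lambda d,z:(np.r_[C+d*N,z],ypr(YAW))
go([S(.205,.044),S(.16,.044),S(.106,.044)])
```

```text
{'dx': -2.8, 'dy': 21.3, 'dz': 24.0, 'rx': 0.001, 'ry': -0.006, 'rz': -0.001}
{'dx': 42.2, 'dy': 21.2, 'dz': 24.2, 'rx': 0.001, 'ry': -0.006, 'rz': -0.001}
{'dx': 96.2, 'dy': 21.1, 'dz': 24.6, 'rx': 0.001, 'ry': -0.006, 'rz': -0.001}
```

jog_arm:
  targets:
    - {"dx":-3,"dy":7,"dz":8,"rx":0.001,"ry":-0.003,"rz":0,"gripper":1}
    - {"dx":-3,"dy":14,"dz":16,"rx":0.001,"ry":-0.006,"rz":0,"gripper":1}
    - {"dx":-3,"dy":21,"dz":24,"rx":0.001,"ry":-0.006,"rz":0,"gripper":1}
    - {"dx":-3,"dy":21.3,"dz":24,"rx":0.001,"ry":-0.006,"rz":0,"gripper":1}
    - {"dx":-3,"dy":21.3,"dz":24,"rx":0.001,"ry":-0.006,"rz":0,"gripper":1}
    - {"dx":5,"dy":21.3,"dz":24,"rx":0.001,"ry":-0.006,"rz":0,"gripper":1}
    - {"dx":14,"dy":21.3,"dz":24,"rx":0.001,"ry":-0.006,"rz":0,"gripper":1}
    - {"dx":24,"dy":21.2,"dz":24.1,"rx":0.001,"ry":-0.006,"rz":0,"gripper":1}

```text
t: 15.47
eef_pos: [0.4343, -0.0596, 0.0954]
ee_rot: [-2.356, 0.001, -0.442]
force: [0.3, -0.5, -0.7]
width: 0.0235
gripper_force: 59.9
```

```bash
python3 m.py
python3 - <<'E'
from h import *
p,R=pose(); B,T=turner(p,R); print(B,T.as_euler('zyx',degrees=True))
S=lambda d,z:(np.r_[C+d*N,z],ypr(YAW))
go([S(.106,.044),S(.106,.1)])
f=grab('top');w=cloud(f)
t=T.inv().apply((w-B).reshape(-1,3)).reshape(w.shape)
m=(abs(t[...,0])<.06)&(abs(t[...,1])<.03)&(abs(t[...,2])<.007)
q=t[m]; A=np.c_[q[:,:2],np.ones(len(q))]; print(len(q),cv2.minAreaRect(q[:,:2].astype(np.float32)*1000),np.linalg.lstsq(A,q[:,2],rcond=None)[0])
E
```

```text
t 15.47 p [ 0.4343 -0.0596  0.0954] [-2.356e+00  1.000e-03 -4.420e-01] q [-0.48  0.28 -0.42 -0.9  -1.12  2.13] F [ 0.3 -0.5 -0.7] w 0.0235
[ 0.53337881 -0.12366996  0.04385976] [-2.53285512e+01  6.92426469e-02  8.63084660e-03]
{'dx': 71.1, 'dy': -0.0, 'dz': -0.1, 'rx': 0.0, 'ry': 0.0, 'rz': -0.001}
{'dx': 71.0, 'dy': -39.6, 'dz': -39.7, 'rx': 0.0, 'ry': 0.0, 'rz': -0.001}
660 ((-2.749408721923828, -4.020500183105469), (91.24295806884766, 55.5437126159668), 2.8178648948669434) [-0.01008536 -0.01145689 -0.00144648]
```

jog_arm:
  targets:
    - {"dx":9,"dy":0,"dz":0,"rx":0,"ry":0,"rz":0,"gripper":1}
    - {"dx":19,"dy":0,"dz":0,"rx":0,"ry":0,"rz":0,"gripper":1}
    - {"dx":30,"dy":0,"dz":0,"rx":0,"ry":0,"rz":0,"gripper":1}
    - {"dx":41,"dy":0,"dz":0,"rx":0,"ry":0,"rz":0,"gripper":1}
    - {"dx":52,"dy":0,"dz":0,"rx":0,"ry":0,"rz":0,"gripper":1}
    - {"dx":62,"dy":0,"dz":0,"rx":0,"ry":0,"rz":0,"gripper":1}
    - {"dx":69,"dy":0,"dz":0,"rx":0,"ry":0,"rz":0,"gripper":1}
    - {"dx":71,"dy":0,"dz":0,"rx":0,"ry":0,"rz":0,"gripper":1}

```text
t: 16.18
eef_pos: [0.4984, -0.0898, 0.0946]
ee_rot: [-2.356, 0.002, -0.442]
force: [-1.0, -0.5, -1.8]
width: 0.0233
gripper_force: 59.9
```

```bash
python3 m.py
cat > chk.py <<'E'
from h import *
p,R=pose(); B,T=turner(p,R); print('B',B.round(4),T.as_euler('zyx',degrees=True).round(1))
for c in ('top','scene'):
    f=grab(c);w=cloud(f);im=f['frame'].astype(int);r,g,b=im[...,0],im[...,1],im[...,2]
    m=(r>185)&(g>165)&(r-b>30)&(r-b<130)&(abs(r-g)<40)&(np.linalg.norm(w-B,axis=-1)<.085)
    m=cv2.morphologyEx(m.astype(np.uint8),cv2.MORPH_OPEN,np.ones((3,3)))>0
    q=w[m]
    if len(q)>30: print(c,len(q),np.nanmean(q,0).round(4),'rel turner',T.inv().apply(np.nanmean(q,0)-B).round(4),cv2.minAreaRect(q[:,:2].astype(np.float32)*1000)[1:])
E
python3 chk.py
```

```text
t 16.18 p [ 0.4984 -0.0898  0.0946] [-2.356e+00  2.000e-03 -4.420e-01] q [-0.47  0.36 -0.29 -0.89 -1.15  2.08] F [-1.  -0.5 -1.8] w 0.0233
B [ 0.5974 -0.1539  0.0429] [-25.3   0.1   0. ]
top 1626 [ 0.6215 -0.1674  0.0348] rel turner [ 0.0276 -0.0019 -0.008 ] ((167.89297485351562, 117.29806518554688), 65.7166748046875)
```

jog_arm:
  targets:
    - {"dx":0,"dy":-2,"dz":-2,"rx":0,"ry":0,"rz":0,"gripper":1}
    - {"dx":0,"dy":-5,"dz":-5,"rx":0,"ry":0,"rz":0,"gripper":1}
    - {"dx":0,"dy":-9,"dz":-9,"rx":0,"ry":0,"rz":0,"gripper":1}
    - {"dx":0,"dy":-15,"dz":-15,"rx":0,"ry":0,"rz":0,"gripper":1}
    - {"dx":0,"dy":-23,"dz":-23,"rx":0,"ry":0,"rz":0,"gripper":1}
    - {"dx":0,"dy":-32,"dz":-32,"rx":0,"ry":0,"rz":0,"gripper":1}
    - {"dx":0,"dy":-40,"dz":-40,"rx":0,"ry":0,"rz":0,"gripper":1}
    - {"dx":0,"dy":-45,"dz":-45,"rx":0,"ry":0,"rz":0,"gripper":1}

```text
t: 16.95
eef_pos: [0.4979, -0.0897, 0.1608]
ee_rot: [-2.356, -0.0, -0.442]
force: [0.4, 1.0, -1.8]
width: 0.0237
gripper_force: 59.9
```

```bash
sed -i "s/<.085)/<.085)\&(abs(w[...,2]-B[2]-.012)<.03)\&(w[...,2]>.056)/" chk.py; python3 m.py; python3 chk.py
python3 - <<'E'
from h import *
d=np.load('top0.npz');w,im=d['w'],d['im'].astype(int)
v,u=np.mgrid[0:480,0:640]
# griddle: points inside rim
m=(u>120)&(u<262)&(v>195)&(v<318)&(w[...,2]>.014)&(w[...,2]<.03)
q=w[m]; print('rim',len(q),cv2.minAreaRect(q[:,:2].astype(np.float32)*1000))
m=(u>145)&(u<235)&(v>220)&(v<290); print('face z',np.nanmedian(w[m][:,2]))
E
```

```text
t 16.95 p [ 0.4979 -0.0897  0.1608] [-2.356 -0.    -0.442] q [-0.46  0.26 -0.25 -0.85 -1.23  1.96] F [ 0.4  1.  -1.8] w 0.0237
B [ 0.597  -0.1538  0.1095] [-25.3  -0.   -0. ]
top 63 [ 0.6175 -0.1647  0.1194] rel turner [ 0.0232 -0.0011  0.0099] ((55.45738220214844, 32.83173370361328), 45.457733154296875)
rim 2692 ((597.3580322265625, 219.68862915039062), (278.5419616699219, 335.0453796386719), 0.8084520697593689)
face z 0.010302485996980026
```

Run:
```python
from h import *
from scipy.spatial.transform import Slerp
d=np.load('top0.npz');w,im=d['w'],d['im'].astype(int)
v,u=np.mgrid[0:480,0:640]
m=((u>120)&(u<262)&(v>190)&(v<320)&(w[...,2]>.0155)&(w[...,2]<.03)).astype(np.uint8)
m=cv2.morphologyEx(m,cv2.MORPH_CLOSE,np.ones((3,3)))
# face = hole inside the rim
n,l,st,c=cv2.connectedComponentsWithStats(((w[...,2]<.0150)&(w[...,2]>.004)&(u>120)&(u<262)&(v>190)&(v<320)).astype(np.uint8),connectivity=4)
i=1+np.argmax(st[1:,4]);q=w[l==i];print('face',len(q),cv2.minAreaRect(q[:,:2].astype(np.float32)*1000),np.median(q[:,2]))
p,R=pose(); B,T=turner(p,R)
P=[(B,T),(np.array([.555,-.01,.130]),ypr(0)),(np.array([.59,.125,.07]),ypr(26))]
go(P)
```

```text
face 9621 ((601.50341796875, 223.94171142578125), (220.17098999023438, 261.7586975097656), 9.091750144958496) 0.010289516135062682
{'dx': 0.0, 'dy': -0.0, 'dz': -0.0, 'rx': 0.0, 'ry': -0.0, 'rz': 0.0}
{'dx': -94.9, 'dy': -57.6, 'dz': 27.8, 'rx': 0.001, 'ry': -0.313, 'rz': -0.311}
{'dx': -94.0, 'dy': -79.8, 'dz': 134.8, 'rx': 0.001, 'ry': -0.634, 'rz': -0.632}
```

jog_arm:
  targets:
    - {"dx":-5,"dy":-3,"dz":1,"rx":0,"ry":-0.016,"rz":-0.016,"gripper":1}
    - {"dx":-14,"dy":-9,"dz":4,"rx":0,"ry":-0.047,"rz":-0.047,"gripper":1}
    - {"dx":-28,"dy":-17,"dz":8,"rx":0,"ry":-0.094,"rz":-0.094,"gripper":1}
    - {"dx":-45,"dy":-28,"dz":13,"rx":0,"ry":-0.15,"rz":-0.15,"gripper":1}
    - {"dx":-63,"dy":-38,"dz":18,"rx":0,"ry":-0.21,"rz":-0.21,"gripper":1}
    - {"dx":-79,"dy":-48,"dz":23,"rx":0.001,"ry":-0.262,"rz":-0.26,"gripper":1}
    - {"dx":-90,"dy":-55,"dz":26,"rx":0.001,"ry":-0.297,"rz":-0.295,"gripper":1}
    - {"dx":-95,"dy":-58,"dz":28,"rx":0.001,"ry":-0.313,"rz":-0.311,"gripper":1}

```text
t: 17.72
eef_pos: [0.4366, 0.008, 0.1798]
ee_rot: [-2.353, 0.004, 0.005]
force: [0.5, 0.3, -1.9]
width: 0.0231
gripper_force: 59.9
```

```bash
python3 m.py; python3 chk.py
cat > plan.py <<'E'
from h import *
G=np.array([.602,.222]); GY=9.1; FZ=.0103; SK=18.2
T0=ypr(GY+SK); a=ypr(GY).apply([1,0,0]); nl=ypr(GY).apply([0,1,0])
S=np.array([.0103,.0018,.006]); sk=np.radians(SK)
n_t=np.array([np.sin(sk),np.cos(sk),0])
def state(phi,s=0,dz=0,push=0,yp=-.040,xp=0.):
    """blade pose with slab tilted phi deg about its left low edge on the griddle; s: slab slid down the blade; dz lift; push left"""
    Pe=S+(.042+s)*n_t-np.array([0,0,.006])
    Pw=np.r_[G,FZ]+nl*(yp+push)+a*xp+np.array([0,0,dz])
    T=Ro.from_rotvec(-np.radians(phi)*a)*T0
    # anchor: slab centre along a at griddle x=xp
    return Pw-T.apply(Pe), T
E
python3 - <<'E'
from plan import *
h=state(0,dz=.06); print(h[0],tool_for(*h)[0]); go([h,state(12,dz=.03)])
for ph,s in ((0,0),(15,0),(40,.01),(60,.018),(80,.018),(100,.018)):
    B,T=state(ph,s); t,R=tool_for(B,T); print(ph,B.round(3),'tcp',t.round(3),'toolz',R.apply([0,0,1]).round(2),'grip',(t-R.apply([0,0,.022])).round(3))
E
```

```text
t 17.72 p [0.4366 0.008  0.1798] [-2.353  0.004  0.005] q [-0.26  0.24 -0.25 -0.77 -1.41  2.1 ] F [ 0.5  0.3 -1.9] w 0.0231
B [ 0.5535 -0.0067  0.1278] [0.3 0.2 0.2]
[0.60664177 0.13470847 0.0703    ] [0.49553435 0.09487843 0.12175302]
{'dx': 58.8, 'dy': -20.8, 'dz': 102.6, 'rx': -0.003, 'ry': -0.333, 'rz': -0.338}
{'dx': 56.9, 'dy': -17.3, 'dz': 123.0, 'rx': -0.214, 'ry': -0.344, 'rz': -0.324}
0 [0.607 0.135 0.01 ] tcp [0.496 0.095 0.062] toolz [-0.32  0.63 -0.71] grip [0.503 0.081 0.077]
15 [0.606 0.136 0.022] tcp [0.493 0.11  0.078] toolz [-0.29  0.43 -0.86] grip [0.499 0.101 0.097]
40 [0.606 0.138 0.047] tcp [0.489 0.136 0.1  ] toolz [-0.23  0.02 -0.97] grip [0.494 0.135 0.122]
60 [0.604 0.149 0.067] tcp [0.484 0.164 0.111] toolz [-0.17 -0.31 -0.94] grip [0.488 0.171 0.132]
80 [0.601 0.17  0.074] tcp [0.479 0.198 0.105] toolz [-0.13 -0.61 -0.78] grip [0.482 0.211 0.122]
100 [0.597 0.192 0.074] tcp [0.474 0.228 0.087] toolz [-0.09 -0.84 -0.54] grip [0.476 0.246 0.099]
```

jog_arm:
  targets:
    - {"dx":3,"dy":-1,"dz":5,"rx":0,"ry":-0.017,"rz":-0.017,"gripper":1}
    - {"dx":9,"dy":-3,"dz":15,"rx":0,"ry":-0.05,"rz":-0.05,"gripper":1}
    - {"dx":18,"dy":-6,"dz":31,"rx":-0.001,"ry":-0.1,"rz":-0.1,"gripper":1}
    - {"dx":29,"dy":-10,"dz":51,"rx":-0.001,"ry":-0.165,"rz":-0.167,"gripper":1}
    - {"dx":41,"dy":-15,"dz":72,"rx":-0.002,"ry":-0.232,"rz":-0.235,"gripper":1}
    - {"dx":50,"dy":-18,"dz":88,"rx":-0.002,"ry":-0.283,"rz":-0.287,"gripper":1}
    - {"dx":56,"dy":-20,"dz":98,"rx":-0.003,"ry":-0.317,"rz":-0.321,"gripper":1}
    - {"dx":59,"dy":-21,"dz":103,"rx":-0.003,"ry":-0.333,"rz":-0.338,"gripper":1}

```text
t: 18.48
eef_pos: [0.4973, 0.0953, 0.1197]
ee_rot: [-2.355, 0.001, 0.477]
force: [-0.3, 0.1, -2.5]
width: 0.0231
gripper_force: 59.9
```

```bash
python3 m.py
cat > chk.py <<'E'
from h import *
p,R=pose(); B,T=turner(p,R); print('B',B.round(4),T.as_euler('zyx',degrees=True).round(1))
for c in ('top','scene'):
    f=grab(c);w=cloud(f); t=T.inv().apply((w-B).reshape(-1,3)).reshape(w.shape)
    m=((np.hypot(t[...,0]-.01,t[...,1])<.075)&(abs(t[...,2]-.010)<.008)).astype(np.uint8)
    m=cv2.morphologyEx(m,cv2.MORPH_OPEN,np.ones((3,3)));q=t[m>0]
    if len(q)>30: r=cv2.minAreaRect(q[:,:2].astype(np.float32)*1000);print(c,len(q),'rel turner z',q[:,2].mean().round(4),np.round(r[0],1),np.round(r[1],1),round(r[2],1))
E
python3 chk.py
```

```text
t 18.48 p [0.4973 0.0953 0.1197] [-2.355e+00  1.000e-03  4.770e-01] q [ 0.01  0.49 -0.05 -0.69 -1.48  2.26] F [-0.3  0.1 -2.5] w 0.0231
B [0.6083 0.1353 0.0682] [27.3  0.1  0. ]
top 318 rel turner z 0.0098 [30.3 34.3] [36.6 90. ] 44.1
```

Run:
```python
from h import *
f=grab('top');t=f['frame'][170:320,110:310].repeat(2,0).repeat(2,1)
g=grab('scene');s=g['frame'][140:290,100:300].repeat(2,0).repeat(2,1)
cv2.imwrite('pics/fl1.png',cv2.cvtColor(np.hstack([t,s]),cv2.COLOR_RGB2BGR))
np.savez('fl1.npz',wt=cloud(f),ws=cloud(g),it=f['frame'],is_=g['frame'])
```

```text
(no output)
```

View pics/fl1.png

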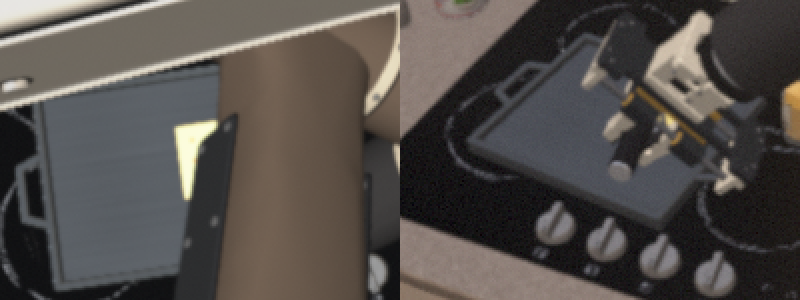

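Run:
```python
from plan import *
d=np.load('fl1.npz');w,I=d['wt'],d['it'].astype(int)
m=(I[...,0]>190)&(I[...,0]-I[...,2]>25)&(w[...,2]>.055)&(w[...,2]<.1)&(w[...,1]>.09)
m[:, :190]=0;m[:225]=0;m[275:]=0
q=w[m][:, :]; g=ypr(GY).inv().apply(q-np.r_[G,FZ]); print(len(g),g.min(0),g.max(0))
# left edge: max y per x bin
xs=np.arange(-.03,.05,.008);e=[(x+.004,g[(g[:,0]>=x)&(g[:,0]<x+.008),1].max()) for x in xs if ((g[:,0]>=x)&(g[:,0]<x+.008)).sum()>2]
print(np.round(e,3)); 
p,R=pose();B,T=turner(p,R)
go([state(0,dz=.02),state(10,dz=.01),state(18,dz=.0015),state(18,dz=-.001)],*tool_for(B,T))
```

```text
331 [-0.03849681 -0.08365629  0.06237486] [ 0.04397601 -0.03697324  0.07501355]
[[-0.026 -0.038]
 [-0.018 -0.039]
 [-0.01  -0.037]
 [-0.002 -0.038]
 [ 0.006 -0.037]
 [ 0.014 -0.038]
 [ 0.022 -0.037]
 [ 0.03  -0.038]
 [ 0.038 -0.039]
 [ 0.046 -0.041]]
{'dx': -0.1, 'dy': 27.1, 'dz': 29.3, 'rx': 0.0, 'ry': -0.003, 'rz': -0.003}
{'dx': 3.0, 'dy': 19.6, 'dz': 35.2, 'rx': -0.165, 'ry': -0.041, 'rz': 0.036}
{'dx': 5.9, 'dy': 14.0, 'dz': 42.1, 'rx': -0.298, 'ry': -0.072, 'rz': 0.066}
{'dx': 5.9, 'dy': 15.8, 'dz': 43.9, 'rx': -0.298, 'ry': -0.072, 'rz': 0.066}
```

jog_arm:
  targets:
    - {"dx":0,"dy":7,"dz":8,"rx":0,"ry":-0.001,"rz":-0.001,"gripper":1}
    - {"dx":0,"dy":17,"dz":18,"rx":0,"ry":-0.003,"rz":-0.003,"gripper":1}
    - {"dx":0,"dy":25,"dz":27,"rx":-0.02,"ry":-0.003,"rz":-0.003,"gripper":1}
    - {"dx":1.5,"dy":23,"dz":32,"rx":-0.08,"ry":-0.02,"rz":0.016,"gripper":1}
    - {"dx":3,"dy":19.6,"dz":35.2,"rx":-0.165,"ry":-0.041,"rz":0.036,"gripper":1}
    - {"dx":4.5,"dy":16.5,"dz":39,"rx":-0.235,"ry":-0.057,"rz":0.051,"gripper":1}
    - {"dx":5.9,"dy":14,"dz":42,"rx":-0.298,"ry":-0.072,"rz":0.066,"gripper":1}
    - {"dx":5.9,"dy":14.5,"dz":42.5,"rx":-0.298,"ry":-0.072,"rz":0.066,"gripper":1}

```text
t: 19.35
eef_pos: [0.4923, 0.1159, 0.0823]
ee_rot: [-2.659, 0.094, 0.465]
force: [-0.7, 0.5, -2.0]
width: 0.0233
gripper_force: 59.9
```

```bash
python3 m.py
python3 - <<'E'
from plan import *
p,R=pose();B,T=turner(p,R);b0,t0=state(18,dz=.0015);print((B-b0).round(4),np.degrees((t0.inv()*T).as_rotvec()).round(2))
f=grab('top');w,I=cloud(f),f['frame'].astype(int)
g=ypr(GY).inv().apply((w-np.r_[G,FZ]).reshape(-1,3)).reshape(w.shape)
m=(I[...,0]>180)&(I[...,0]-I[...,2]>20)&(g[...,2]>.004)&(g[...,2]<.09)&(abs(g[...,0])<.06)&(g[...,1]<.02)&(g[...,1]>-.13)
q=g[m];print(len(q),q.min(0),q.max(0))
if len(q)>30: print(np.linalg.lstsq(np.c_[q[:,:2],np.ones(len(q))],q[:,2],rcond=None)[0])
go([state(x,s) for x,s in ((24,0),(30,.002),(36,.005),(42,.009),(48,.013),(54,.016),(60,.018),(66,.018))])
E
```

```text
t 19.35 p [0.4923 0.1159 0.0823] [-2.659  0.094  0.465] q [ 0.24  0.41 -0.18 -0.48 -1.22  1.99] F [-0.7  0.5 -2. ] w 0.0233
[-0.0001  0.0023  0.0007] [-0.22 -0.19  0.14]
14 [-0.04683583 -0.08015251  0.00866931] [-0.03573458 -0.03296294  0.01638523]
{'dx': 1.9, 'dy': -6.6, 'dz': -0.7, 'rx': -0.099, 'ry': -0.023, 'rz': 0.028}
{'dx': 3.3, 'dy': -14.3, 'dz': -2.4, 'rx': -0.198, 'ry': -0.047, 'rz': 0.051}
{'dx': 4.7, 'dy': -21.9, 'dz': -4.2, 'rx': -0.298, 'ry': -0.07, 'rz': 0.074}
{'dx': 6.0, 'dy': -29.6, 'dz': -6.3, 'rx': -0.397, 'ry': -0.093, 'rz': 0.097}
{'dx': 7.6, 'dy': -37.8, 'dz': -7.7, 'rx': -0.497, 'ry': -0.117, 'rz': 0.12}
{'dx': 9.8, 'dy': -46.5, 'dz': -7.5, 'rx': -0.596, 'ry': -0.14, 'rz': 0.143}
{'dx': 12.4, 'dy': -55.5, 'dz': -5.3, 'rx': -0.695, 'ry': -0.163, 'rz': 0.166}
{'dx': 15.7, 'dy': -64.2, 'dz': -0.3, 'rx': -0.795, 'ry': -0.187, 'rz': 0.189}
```

jog_arm:
  targets:
    - {"dx":2,"dy":-6.5,"dz":-0.7,"rx":-0.099,"ry":-0.023,"rz":0.028,"gripper":1}
    - {"dx":3.3,"dy":-14.3,"dz":-2.4,"rx":-0.198,"ry":-0.047,"rz":0.051,"gripper":1}
    - {"dx":4.7,"dy":-22,"dz":-4.2,"rx":-0.298,"ry":-0.07,"rz":0.074,"gripper":1}
    - {"dx":6,"dy":-29.6,"dz":-6.3,"rx":-0.397,"ry":-0.093,"rz":0.097,"gripper":1}
    - {"dx":7.6,"dy":-37.8,"dz":-7.7,"rx":-0.497,"ry":-0.117,"rz":0.12,"gripper":1}
    - {"dx":9.8,"dy":-46.5,"dz":-7.5,"rx":-0.596,"ry":-0.14,"rz":0.143,"gripper":1}
    - {"dx":12.4,"dy":-55.5,"dz":-5.3,"rx":-0.695,"ry":-0.163,"rz":0.166,"gripper":1}
    - {"dx":15.7,"dy":-64.2,"dz":-0.3,"rx":-0.795,"ry":-0.187,"rz":0.189,"gripper":1}

```text
t: 20.07
eef_pos: [0.4841, 0.1726, 0.1109]
ee_rot: [2.792, 0.29, 0.288]
force: [1.2, -0.5, -2.2]
width: 0.0231
gripper_force: 59.8
```

```bash
python3 m.py
python3 - <<'E'
from plan import *
p,R=pose();B,T=turner(p,R);b0,t0=state(66,.018);print((B-b0).round(4),np.degrees((t0.inv()*T).as_rotvec()).round(2))
f=grab('wrist');g=grab('scene')
a=f['frame'][:300,240:640]; s=g['frame'][130:280,120:320].repeat(2,0).repeat(2,1)
cv2.imwrite('pics/fl2.png',cv2.cvtColor(np.hstack([a,s]),cv2.COLOR_RGB2BGR))
go([state(x,s) for x,s in ((72,.018),(78,.018),(84,.018),(90,.018),(96,.018),(102,.018))])
E
```

```text
t 20.07 p [0.4841 0.1726 0.1109] [2.792 0.29  0.288] q [ 0.84  0.42 -0.33  0.16 -1.25  0.98] F [ 1.2 -0.5 -2.2] w 0.0231
[ 0.0012 -0.0022  0.0006] [-0.13  0.24 -0.05]
{'dx': 0.9, 'dy': -9.1, 'dz': -4.4, 'rx': -0.094, 'ry': -0.017, 'rz': 0.026}
{'dx': 3.1, 'dy': -19.4, 'dz': -5.6, 'rx': -0.194, 'ry': -0.041, 'rz': 0.049}
{'dx': 5.5, 'dy': -29.6, 'dz': -5.8, 'rx': -0.293, 'ry': -0.064, 'rz': 0.072}
{'dx': 8.1, 'dy': -39.8, 'dz': -5.0, 'rx': -0.393, 'ry': -0.087, 'rz': 0.096}
{'dx': 10.9, 'dy': -49.8, 'dz': -3.0, 'rx': -0.492, 'ry': -0.111, 'rz': 0.119}
{'dx': 13.9, 'dy': -59.5, 'dz': -0.0, 'rx': -0.591, 'ry': -0.134, 'rz': 0.143}
```

View pics/fl2.png

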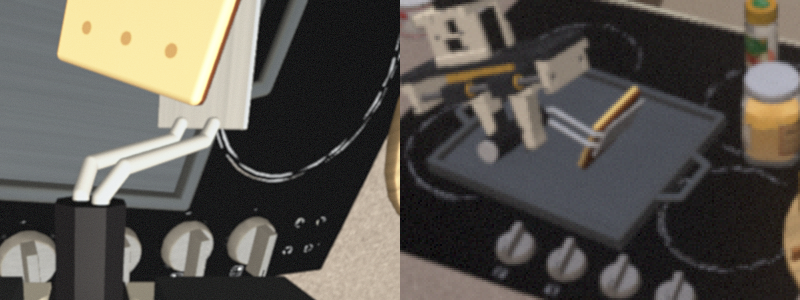

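jog_arm:
  targets:
    - {"dx":1,"dy":-9,"dz":-4.4,"rx":-0.094,"ry":-0.017,"rz":0.026,"gripper":1}
    - {"dx":3.1,"dy":-19.4,"dz":-5.6,"rx":-0.194,"ry":-0.041,"rz":0.049,"gripper":1}
    - {"dx":5.5,"dy":-29.6,"dz":-5.8,"rx":-0.293,"ry":-0.064,"rz":0.072,"gripper":1}
    - {"dx":8.1,"dy":-39.8,"dz":-5,"rx":-0.393,"ry":-0.087,"rz":0.096,"gripper":1}
    - {"dx":10.9,"dy":-49.8,"dz":-3,"rx":-0.492,"ry":-0.111,"rz":0.119,"gripper":1}
    - {"dx":13.9,"dy":-59.5,"dz":0,"rx":-0.591,"ry":-0.134,"rz":0.143,"gripper":1}
    - {"dx":13.9,"dy":-59.5,"dz":0,"rx":-0.591,"ry":-0.134,"rz":0.143,"gripper":1}
    - {"dx":13.9,"dy":-59.5,"dz":0,"rx":-0.591,"ry":-0.134,"rz":0.143,"gripper":1}

```text
t: 20.83
eef_pos: [0.4743, 0.2274, 0.083]
ee_rot: [2.138, 0.314, 0.085]
force: [-0.4, -0.8, -1.2]
width: 0.0232
gripper_force: 59.8
```

```bash
python3 m.py
cat > gr.py <<'E'
from plan import *
for c in ('top','scene','wrist'):
    f=grab(c);w,I=cloud(f),f['frame'].astype(int)
    g=ypr(GY).inv().apply((w-np.r_[G,FZ]).reshape(-1,3)).reshape(w.shape)
    r,gg,b=I[...,0],I[...,1],I[...,2]
    inb=(abs(g[...,0])<.105)&(abs(g[...,1])<.125)
    for nm,m in (('brown',(r-b>25)&(r<190)&inb&(g[...,2]<.03)&(g[...,2]>.004)),('paletop',(r>190)&(r-b>30)&inb&(g[...,2]<.1)&(g[...,2]>.004))):
        m=cv2.morphologyEx(m.astype(np.uint8),cv2.MORPH_OPEN,np.ones((3,3)))>0
        q=g[m]
        if len(q)>20: R=cv2.minAreaRect(q[:,:2].astype(np.float32)*1000);print(c,nm,len(q),np.round(R[0],1),np.round(R[1],1),round(R[2],1),'z',np.percentile(q[:,2],[5,50,95]).round(4))
E
python3 gr.py
python3 - <<'E'
from plan import *
p,R=pose();B,T=turner(p,R);b0,t0=state(102,.018);print((B-b0).round(4),np.degrees((t0.inv()*T).as_rotvec()).round(2))
E
```

```text
t 20.83 p [0.4743 0.2274 0.083 ] [2.138 0.314 0.085] q [ 1.07  0.77 -0.21  0.34 -1.58  0.58] F [-0.4 -0.8 -1.2] w 0.0232
top brown 165 [ 1.5 -4.6] [11.7 80.1] 84.7 z [0.0191 0.0251 0.0293]
scene brown 467 [ 0.8 16.7] [87.6 83.2] 88.9 z [0.0063 0.0114 0.0147]
wrist brown 8803 [-26.4  19.4] [84.9 28.1] 89.9 z [0.0099 0.0117 0.0126]
wrist paletop 459 [-72.7  82.3] [34.3 98.2] 46.2 z [0.0043 0.0389 0.0993]
[ 0.0017 -0.0028  0.0034] [ 0.62  0.24 -0.19]
```

Run:
```python
from plan import *
p,R=pose();B,T=turner(p,R); U=np.array([0,0,1.])
row(p,R,p+.06*U,R)
go([(B+.14*U,T)])
t,Rl=tool_for(B+.14*U,T)
B2=np.array([.56,.12,.20]); print('then'); go([(B2,ypr(10))],t,Rl)
t2,R2=tool_for(B2,ypr(10)); B3=np.array([.50,-.20,.18]);print('then'); go([(B3,ypr(-50))],t2,R2)
t3,R3=tool_for(B3,ypr(-50)); B4=np.array([.5035,-.4475,.06]);print('then',tool_for(B3,ypr(-50))[0]); go([(B4,ypr(-78.7))],t3,R3)
```

```text
{'dx': -18.1, 'dy': 48.0, 'dz': -31.1, 'rx': 0.0, 'ry': 0.0, 'rz': 0.0}
{'dx': -42.2, 'dy': 112.0, 'dz': -72.7, 'rx': 0.0, 'ry': 0.0, 'rz': 0.0}
then
{'dx': -48.5, 'dy': 67.8, 'dz': 86.8, 'rx': 1.751, 'ry': 0.358, 'rz': -0.062}
then
{'dx': -42.7, 'dy': 163.4, 'dz': -135.3, 'rx': 0.0, 'ry': 0.741, 'rz': 0.74}
then [ 0.43671787 -0.10036736  0.23145302]
{'dx': 213.7, 'dy': 157.1, 'dz': 12.5, 'rx': 0.0, 'ry': 0.354, 'rz': 0.354}
```

jog_arm:
  targets:
    - {"dx":-4,"dy":10,"dz":-7,"rx":0,"ry":0,"rz":0,"gripper":1}
    - {"dx":-10,"dy":28,"dz":-18,"rx":0,"ry":0,"rz":0,"gripper":1}
    - {"dx":-20,"dy":54,"dz":-35,"rx":0,"ry":0,"rz":0,"gripper":1}
    - {"dx":-30,"dy":80,"dz":-52,"rx":0,"ry":0,"rz":0,"gripper":1}
    - {"dx":-42,"dy":112,"dz":-73,"rx":0,"ry":0,"rz":0,"gripper":1}
    - {"dx":-42,"dy":112,"dz":-73,"rx":0,"ry":0,"rz":0,"gripper":1}
    - {"dx":-42,"dy":112,"dz":-73,"rx":0,"ry":0,"rz":0,"gripper":1}
    - {"dx":-42,"dy":112,"dz":-73,"rx":0,"ry":0,"rz":0,"gripper":1}

```text
t: 21.65
eef_pos: [0.4752, 0.229, 0.2289]
ee_rot: [2.148, 0.305, 0.088]
force: [0.5, -0.2, -2.1]
width: 0.0234
gripper_force: 59.8
```

jog_arm:
  targets:
    - {"dx":-6,"dy":8,"dz":10,"rx":0.12,"ry":0.025,"rz":-0.004,"gripper":1}
    - {"dx":-12,"dy":16,"dz":20,"rx":0.24,"ry":0.049,"rz":-0.008,"gripper":1}
    - {"dx":-18,"dy":24,"dz":30,"rx":0.36,"ry":0.073,"rz":-0.013,"gripper":1}
    - {"dx":-24,"dy":32,"dz":40,"rx":0.48,"ry":0.098,"rz":-0.017,"gripper":1}
    - {"dx":-30,"dy":40,"dz":50,"rx":0.6,"ry":0.122,"rz":-0.021,"gripper":1}
    - {"dx":-36,"dy":48,"dz":60,"rx":0.72,"ry":0.147,"rz":-0.025,"gripper":1}
    - {"dx":-40,"dy":54,"dz":70,"rx":0.84,"ry":0.172,"rz":-0.03,"gripper":1}
    - {"dx":-44,"dy":60,"dz":78,"rx":0.96,"ry":0.196,"rz":-0.034,"gripper":1}

```text
t: 22.32
eef_pos: [0.4438, 0.1277, 0.249]
ee_rot: [3.14, 0.153, 0.212]
force: [0.9, -1.5, -3.1]
width: 0.0229
gripper_force: 59.9
```

```bash
python3 m.py; python3 gr.py
python3 - <<'E'
from plan import *
p,R=pose();print(turner(p,R)[0])
B2=np.array([.54,.06,.20]); go([(B2,ypr(0))])
t2,R2=tool_for(B2,ypr(0)); B3=np.array([.50,-.20,.18]);print('then'); go([(B3,ypr(-50))],t2,R2)
E
```

```text
t 22.32 p [0.4438 0.1277 0.249 ] [3.14  0.153 0.212] q [ 0.65  0.09 -0.27 -0.06 -1.35  1.15] F [ 0.9 -1.5 -3.1] w 0.0229
top brown 1206 [ 3.1 20.5] [83.4 82.6] 89.4 z [0.0078 0.0118 0.0155]
scene brown 845 [ 2.2 16.8] [88.1 86.5] 89.4 z [0.007  0.0121 0.0148]
wrist brown 480 [-38.3  18.3] [ 7.7 82.8] 2.3 z [0.0069 0.0104 0.0121]
wrist paletop 317 [-36.2   7.8] [ 4.5 55.9] 1.4 z [0.0102 0.0114 0.0128]
[0.56332984 0.10192534 0.20661821]
{'dx': -31.0, 'dy': 44.7, 'dz': 3.0, 'rx': 0.803, 'ry': 0.227, 'rz': 0.135}
then
{'dx': 13.7, 'dy': 138.5, 'dz': -110.3, 'rx': -0.0, 'ry': 0.617, 'rz': 0.617}
```

Oatcake is flat at griddle (3, 20) mm, brown side up. Returning the turner.

jog_arm:
  targets:
    - {"dx":-4,"dy":6,"dz":0,"rx":0.1,"ry":0.028,"rz":0.017,"gripper":1}
    - {"dx":-8,"dy":12,"dz":1,"rx":0.2,"ry":0.057,"rz":0.034,"gripper":1}
    - {"dx":-12,"dy":18,"dz":1,"rx":0.31,"ry":0.088,"rz":0.052,"gripper":1}
    - {"dx":-17,"dy":25,"dz":2,"rx":0.42,"ry":0.119,"rz":0.07,"gripper":1}
    - {"dx":-21,"dy":31,"dz":2,"rx":0.53,"ry":0.15,"rz":0.09,"gripper":1}
    - {"dx":-26,"dy":37,"dz":3,"rx":0.64,"ry":0.181,"rz":0.108,"gripper":1}
    - {"dx":-31,"dy":45,"dz":3,"rx":0.75,"ry":0.212,"rz":0.126,"gripper":1}
    - {"dx":-31,"dy":45,"dz":3,"rx":0.803,"ry":0.227,"rz":0.135,"gripper":1}

```text
t: 23.13
eef_pos: [0.4225, 0.0766, 0.249]
ee_rot: [-2.353, 0.005, 0.002]
force: [0.1, -0.8, -3.3]
width: 0.0232
gripper_force: 59.9
```

jog_arm:
  targets:
    - {"dx":2,"dy":18,"dz":-14,"rx":0,"ry":0.08,"rz":0.08,"gripper":1}
    - {"dx":4,"dy":36,"dz":-28,"rx":0,"ry":0.16,"rz":0.16,"gripper":1}
    - {"dx":6,"dy":54,"dz":-42,"rx":0,"ry":0.24,"rz":0.24,"gripper":1}
    - {"dx":8,"dy":72,"dz":-56,"rx":0,"ry":0.32,"rz":0.32,"gripper":1}
    - {"dx":10,"dy":90,"dz":-70,"rx":0,"ry":0.4,"rz":0.4,"gripper":1}
    - {"dx":12,"dy":108,"dz":-84,"rx":0,"ry":0.48,"rz":0.48,"gripper":1}
    - {"dx":13,"dy":126,"dz":-98,"rx":0,"ry":0.56,"rz":0.56,"gripper":1}
    - {"dx":14,"dy":138,"dz":-110,"rx":0,"ry":0.617,"rz":0.617,"gripper":1}

```text
t: 23.8
eef_pos: [0.4371, -0.0976, 0.2288]
ee_rot: [-2.361, 0.004, -0.872]
force: [-0.5, -0.6, -1.3]
width: 0.023
gripper_force: 59.9
```

```bash
python3 m.py
python3 - <<'E'
from plan import *
d=np.load('top0.npz');w,I=d['w'],d['im'].astype(int)
v,u=np.mgrid[0:480,0:640]
m=(I[...,2]>150)&(I[...,0]<90)&(u>420)&(v>250)&(v<340);q=w[m];q=q[abs(q[:,2])<.012];r=cv2.minAreaRect(q[:,:2].astype(np.float32)*1000);print(r, np.median(q[:,2]))
p,R=pose();print(turner(p,R)[0],turner(p,R)[1].as_euler('zyx',degrees=True))
go([(np.array([.5045,-.445,.05]),ypr(-78.7))])
E
```

```text
t 23.8 p [ 0.4371 -0.0976  0.2288] [-2.361  0.004 -0.872] q [-0.5  -0.08 -0.44 -0.85 -1.06  1.58] F [-0.5 -0.6 -1.3] w 0.023
((509.0852966308594, -447.2871398925781), (96.5094985961914, 126.02812194824219), 41.18182373046875) 1.612422962704585e-06
[ 0.50003307 -0.19722293  0.17693202] [-4.99797715e+01  3.80500117e-01 -8.37778554e-03]
{'dx': 214.8, 'dy': 161.4, 'dz': 18.1, 'rx': 0.006, 'ry': 0.357, 'rz': 0.352}
```

jog_arm:
  targets:
    - {"dx":28,"dy":10,"dz":-10,"rx":0,"ry":0.05,"rz":0.05,"gripper":1}
    - {"dx":60,"dy":28,"dz":-10,"rx":0.001,"ry":0.1,"rz":0.1,"gripper":1}
    - {"dx":92,"dy":50,"dz":-8,"rx":0.002,"ry":0.16,"rz":0.16,"gripper":1}
    - {"dx":124,"dy":76,"dz":-4,"rx":0.003,"ry":0.22,"rz":0.22,"gripper":1}
    - {"dx":156,"dy":102,"dz":2,"rx":0.004,"ry":0.27,"rz":0.27,"gripper":1}
    - {"dx":186,"dy":130,"dz":10,"rx":0.005,"ry":0.32,"rz":0.315,"gripper":1}
    - {"dx":208,"dy":153,"dz":16,"rx":0.006,"ry":0.357,"rz":0.352,"gripper":1}
    - {"dx":215,"dy":161,"dz":18,"rx":0.006,"ry":0.357,"rz":0.352,"gripper":1}

```text
t: 24.47
eef_pos: [0.4993, -0.3264, 0.0991]
ee_rot: [-2.356, 0.004, -1.371]
force: [-0.2, 1.3, -1.7]
width: 0.0234
gripper_force: 59.9
```

```bash
python3 m.py
python3 - <<'E'
from plan import *
p,R=pose();B,T=turner(p,R);print(B,T.as_euler('zyx',degrees=True))
go([(np.array([.508,-.448,.02]),ypr(-78.7)),(np.array([.508,-.448,.006]),ypr(-78.7)),(np.array([.508,-.448,.003]),ypr(-78.7)),(np.array([.508,-.448,.0015]),ypr(-78.7))])
f=grab('top');w=cloud(f);t=T.inv().apply((w-B).reshape(-1,3)).reshape(w.shape)
q=t[(abs(t[...,0])<.06)&(abs(t[...,1])<.035)&(abs(t[...,2])<.01)]
if len(q)>20: print(len(q),cv2.minAreaRect(q[:,:2].astype(np.float32)*1000),np.linalg.lstsq(np.c_[q[:,:2],np.ones(len(q))],q[:,2],rcond=None)[0])
E
```

```text
t 24.47 p [ 0.4993 -0.3264  0.0991] [-2.356  0.004 -1.371] q [-0.8   0.28 -0.36 -1.05 -0.76  1.74] F [-0.2  1.3 -1.7] w 0.0234
[ 0.50717819 -0.44399356  0.0472443 ] [-78.53903573   0.07970288   0.1957735 ]
{'dx': 4.0, 'dy': 19.3, 'dz': 19.8, 'rx': 0.001, 'ry': 0.005, 'rz': -0.001}
{'dx': 4.1, 'dy': 29.2, 'dz': 29.7, 'rx': 0.001, 'ry': 0.005, 'rz': -0.001}
{'dx': 4.1, 'dy': 31.4, 'dz': 31.8, 'rx': 0.001, 'ry': 0.005, 'rz': -0.001}
{'dx': 4.1, 'dy': 32.4, 'dz': 32.8, 'rx': 0.001, 'ry': 0.005, 'rz': -0.001}
582 ((1.4864578247070312, 0.09631919860839844), (44.4184684753418, 86.62645721435547), 88.7273178100586) [-0.01002099  0.00143886 -0.00179565]
```

jog_arm:
  targets:
    - {"dx":2,"dy":8,"dz":8,"rx":0,"ry":0.003,"rz":0,"gripper":1}
    - {"dx":4,"dy":16,"dz":16,"rx":0.001,"ry":0.005,"rz":-0.001,"gripper":1}
    - {"dx":4,"dy":23,"dz":23.5,"rx":0.001,"ry":0.005,"rz":-0.001,"gripper":1}
    - {"dx":4,"dy":28,"dz":28.5,"rx":0.001,"ry":0.005,"rz":-0.001,"gripper":1}
    - {"dx":4,"dy":30,"dz":30.5,"rx":0.001,"ry":0.005,"rz":-0.001,"gripper":1}
    - {"dx":4,"dy":31,"dz":31.5,"rx":0.001,"ry":0.005,"rz":-0.001,"gripper":1}
    - {"dx":4,"dy":31.5,"dz":32,"rx":0.001,"ry":0.005,"rz":-0.001,"gripper":1}
    - {"dx":4,"dy":31.5,"dz":32,"rx":0.001,"ry":0.005,"rz":-0.001,"gripper":1}

```text
t: 25.18
eef_pos: [0.502, -0.3305, 0.0602]
ee_rot: [-2.35, -0.008, -1.371]
force: [0.0, -0.8, -1.0]
width: 0.0232
gripper_force: 59.9
```

```bash
python3 m.py
```

```text
t 25.18 p [ 0.502  -0.3305  0.0602] [-2.35  -0.008 -1.371] q [-0.83  0.35 -0.37 -1.13 -0.74  1.88] F [ 0.  -0.8 -1. ] w 0.0232
```

jog_arm:
  targets:
    - {"dx":0,"dy":0,"dz":0,"rx":0,"ry":0,"rz":0,"gripper":1}
    - {"dx":0,"dy":0,"dz":0,"rx":0,"ry":0,"rz":0,"gripper":1}
    - {"dx":0,"dy":0,"dz":0,"rx":0,"ry":0,"rz":0,"gripper":1}
    - {"dx":0,"dy":0,"dz":0,"rx":0,"ry":0,"rz":0,"gripper":1}
    - {"dx":0,"dy":0,"dz":0,"rx":0,"ry":0,"rz":0,"gripper":1}
    - {"dx":0,"dy":0,"dz":0,"rx":0,"ry":0,"rz":0,"gripper":1}
    - {"dx":0,"dy":0,"dz":0,"rx":0,"ry":0,"rz":0,"gripper":1}
    - {"dx":0,"dy":0,"dz":0,"rx":0,"ry":0,"rz":0,"gripper":1}

```text
t: 25.85
eef_pos: [0.5018, -0.3307, 0.0597]
ee_rot: [-2.35, -0.007, -1.372]
force: [-0.2, -0.2, -1.6]
width: 0.0237
gripper_force: 59.9
```

```bash
python3 m.py
python3 - <<'E'
from plan import *
p,R=pose();B,T=turner(p,R);print(B,T.as_euler('zyx',degrees=True))
E
```

```text
t 25.85 p [ 0.5018 -0.3307  0.0597] [-2.35  -0.007 -1.372] q [-0.83  0.36 -0.37 -1.13 -0.74  1.88] F [-0.2 -0.2 -1.6] w 0.0237
[ 0.5100746  -0.44881618  0.0090394 ] [-78.58840497  -0.38738426  -0.35567859]
```

jog_arm:
  targets:
    - {"dx":0,"dy":1,"dz":1,"rx":-0.003,"ry":0.003,"rz":-0.003,"gripper":1}
    - {"dx":0,"dy":2,"dz":2,"rx":-0.006,"ry":0.005,"rz":-0.005,"gripper":1}
    - {"dx":0,"dy":3,"dz":3,"rx":-0.006,"ry":0.005,"rz":-0.005,"gripper":1}
    - {"dx":0,"dy":3.5,"dz":3.5,"rx":-0.006,"ry":0.005,"rz":-0.005,"gripper":1}
    - {"dx":0,"dy":3.9,"dz":3.9,"rx":-0.006,"ry":0.005,"rz":-0.005,"gripper":1}
    - {"dx":0,"dy":3.9,"dz":3.9,"rx":-0.006,"ry":0.005,"rz":-0.005,"gripper":1}
    - {"dx":0,"dy":3.9,"dz":3.9,"rx":-0.006,"ry":0.005,"rz":-0.005,"gripper":1}
    - {"dx":0,"dy":3.9,"dz":3.9,"rx":-0.006,"ry":0.005,"rz":-0.005,"gripper":1}

```text
t: 26.52
eef_pos: [0.502, -0.3307, 0.0544]
ee_rot: [-2.356, -0.015, -1.371]
force: [-0.4, 0.9, 1.8]
width: 0.0235
gripper_force: 59.9
```

```bash
python3 m.py
python3 - <<'E'
from plan import *
p,R=pose();B,T=turner(p,R);print(B,T.as_euler('zyx',degrees=True))
E
```

```text
t 26.52 p [ 0.502  -0.3307  0.0544] [-2.356 -0.015 -1.371] q [-0.83  0.36 -0.37 -1.14 -0.72  1.89] F [-0.4  0.9  1.8] w 0.0235
[ 0.5100169  -0.44919411  0.00462775] [-78.58011787  -0.14562405  -0.82318347]
```

jog_arm:
  targets:
    - {"dx":0,"dy":0,"dz":0,"rx":0,"ry":0,"rz":0,"gripper":0.65}
    - {"dx":0,"dy":0,"dz":0,"rx":0,"ry":0,"rz":0,"gripper":0.5}
    - {"dx":0,"dy":0,"dz":0,"rx":0,"ry":0,"rz":0,"gripper":0.5}
    - {"dx":0,"dy":0,"dz":0,"rx":0,"ry":0,"rz":0,"gripper":0.5}
    - {"dx":0,"dy":0,"dz":0,"rx":0,"ry":0,"rz":0,"gripper":0.5}
    - {"dx":0,"dy":0,"dz":-10,"rx":0,"ry":0,"rz":0,"gripper":0.5}
    - {"dx":0,"dy":0,"dz":-30,"rx":0,"ry":0,"rz":0,"gripper":0.5}
    - {"dx":0,"dy":0,"dz":-60,"rx":0,"ry":0,"rz":0,"gripper":0.5}

```text
t: 27.18
eef_pos: [0.4595, -0.3377, 0.0957]
ee_rot: [-2.358, -0.011, -1.371]
force: [-0.4, -0.9, -0.2]
width: 0.0436
gripper_force: 0.0
```

jog_arm:
  targets:
    - {"dx":0,"dy":0,"dz":-35,"rx":0,"ry":0,"rz":0,"gripper":0.5}
    - {"dx":0,"dy":-20,"dz":-60,"rx":0,"ry":0,"rz":0,"gripper":0.5}
    - {"dx":0,"dy":-40,"dz":-70,"rx":0,"ry":0,"rz":0,"gripper":0.5}
    - {"dx":0,"dy":-40,"dz":-70,"rx":0,"ry":0,"rz":0,"gripper":0.5}
    - {"dx":0,"dy":-40,"dz":-70,"rx":0,"ry":0,"rz":0,"gripper":0.5}
    - {"dx":0,"dy":-40,"dz":-70,"rx":0,"ry":0,"rz":0,"gripper":0.5}
    - {"dx":0,"dy":-40,"dz":-70,"rx":0,"ry":0,"rz":0,"gripper":0.5}
    - {"dx":0,"dy":-40,"dz":-70,"rx":0,"ry":0,"rz":0,"gripper":0.5}

```text
t: 27.85
eef_pos: [0.4387, -0.3412, 0.1731]
ee_rot: [-2.357, -0.012, -1.372]
force: [0.2, -0.1, -0.0]
width: 0.0439
gripper_force: 0.0
```

```bash
python3 m.py; python3 gr.py
python3 - <<'E'
from h import *
f=grab('top');w,I=cloud(f),f['frame'].astype(int)
r=I[...,0]
m=(w[...,2]>-.003)&(w[...,2]<.012)&(r>150)&(abs(r-I[...,2])<40)&(abs(w[...,0]-.51)<.045)&(abs(w[...,1]+.448)<.06)
q=w[m];print('blade',len(q),cv2.minAreaRect(q[:,:2].astype(np.float32)*1000),np.linalg.lstsq(np.c_[q[:,:2]-q[:,:2].mean(0),np.ones(len(q))],q[:,2],rcond=None)[0])
cv2.imwrite('pics/end.png',cv2.cvtColor(f['frame'],cv2.COLOR_RGB2BGR))
E
```

```text
t 27.85 p [ 0.4387 -0.3412  0.1731] [-2.357 -0.012 -1.372] q [-0.88  0.13 -0.36 -0.93 -0.88  1.63] F [ 0.2 -0.1 -0. ] w 0.0439
top brown 1197 [ 3.4 21.1] [83.9 82.6] 88.4 z [0.0079 0.012  0.0159]
scene brown 838 [ 2.4 16.6] [85.9 86.5] 89.0 z [0.0074 0.012  0.015 ]
blade 604 ((510.3629150390625, -447.0676574707031), (116.39810180664062, 85.92684173583984), 87.41043853759766) [0.00464774 0.0016324  0.00293551]
```

View pics/end.png

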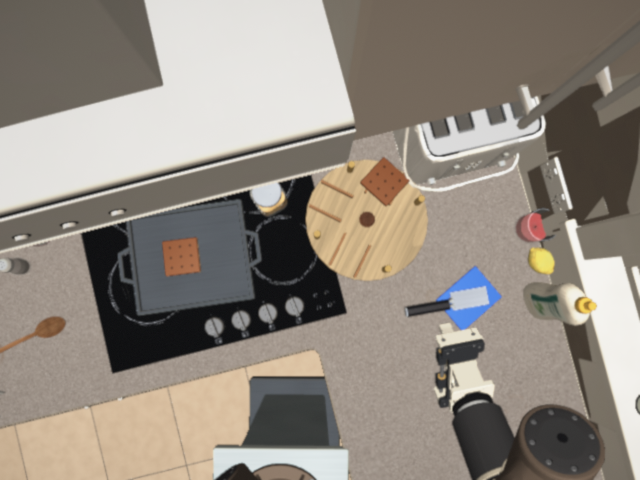

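The picture shows the oatcake brown side up at (181,257) on the griddle. The turner stands flat on the blue rest at (468,300), the brown oatcake is on the stand at (385,181), and the jar at (267,195) hasn't moved. The gripper is clear of everything.

```bash
python3 -c "from station import arm; print(arm.job_done())"
```

```text
the job is handed in; nothing more can be done
None
```

I handed the job in at about 28 s: the last camera check showed the pale oatcake lying flat inside the griddle rim with its pale side down, the turner flat near the middle of its blue rest, the brown oatcake on its place and the honey jar where it was; the deck was last measured within about 1° of its detent, and the hand-in returned no verdict.

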